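# Leak-check the docked sample cells' manifold

## Robot

A 6-joint arm with a two-finger parallel gripper is mounted at the origin on the work surface. World frame = base frame: x ahead of the robot, y to its left, z up, the work surface at z = 0. Lengths are in m, angles in rad, forces in N, time in s.
With the tool pointing down it reaches from about 0.25 to 0.725 m from the base axis. Payload 4 kg.
Tool frame: the origin (TCP) lies on the centre line of the jaws, within the pads' length; the fingertips stand 22 mm ahead of it and the grasp point (between the pads) lies 3 mm ahead of it (bot.tip_reach is the distance from the TCP to the fingertips, in m); z points along the fingers, y is the line along which they close (so a half turn about z gives the same grasp; the last joint's range is limited). The gripper opens to 85 mm and grips with 20 to 120 N. Pads are 22 mm wide; open, the fingers measure 114 mm over their backs; the gripper's body (76 mm by 85 mm) begins 54 mm behind the grasp point. The pads swing forward as they close: fully open they stand 13 mm farther back than shut.
Start: joints at [1.199, 0.241, 0.005, 1.335, 0, 1.571], TCP at [0.182, 0.466, 0.253] pointing down, gripper open.
Joint ranges: [-2.72, 2.72], [-1.05, 1.87], [-1.09, 1.28], [-1.99, 2.15], [-1.42, 1.44], [-3.14, 3.14]. Speed limits (rad/s): [2.79, 2.79, 3.14, 3.14, 3.14, 3.14].

## Interface

Orientations are given as a unit quaternion [x, y, z, w].
In Python, from workcell import bot gives the robot as it stands. The module is installed in compiled form; this text tells all that it offers.
- The arm moves only by the tool apply_moves, never from a script. Its argument "commands" is a list of rows, each a list of 4 numbers: the shift along the tool's x, y, z scaled (see below), then the turn about the tool's z scaled (see below). In form: [[tx, ty, tz, roll], ...]. A call has exactly 5 rows; each row shifts and turns the commanded pose from where the row before left it, along the tool's axes as they then stand; what a row does not reach is not made up. The controller multiplies each number of a shift by 20 mm and each number of a turn by 60 degrees. A row lasts 1/12 s, in which the tool goes at most 41.7 mm and 7.16 degrees, less where a joint would pass 70% of its speed; a pose out of reach is approached as far as the arm can. A call with a number of a shift or a turn outside -1 to 1 is refused whole. A call with a gripper value outside its range is refused whole. "claw" is the closure, from 0 (fully open) to 1 (shut), set as the call begins (left out, the last holds). The fingers move at their own pace and stop on an object; the grip force is fixed at half the most. Time passes only in rows, so rows that do not move let the fingers close, or fill a call up. It gives the time, the measured TCP pose, the force, the opening and the grip force at its end, in the units of the state.
- bot.get_obs(): the state, without advancing time (a new reading comes with each control period).
- bot.camera(name): name is "scene" or "top" or "wrist"; returns a dict with "image" (400x640x3 uint8, blue, green, red), "camera_matrix" (3x3 intrinsics, pixels), "R" (3x3) and "t" (3): a world point X has camera coordinates R X + t. Camera axes: x right, y down, z forward; pixel columns grow to the right and rows downward; lengths in m; the calibration is good to about 2 mm. A picture is of the moment at which its call begins. There is no depth.
- bot.job_done(): hands the job in; it is judged then, once.
The state is a dict: "clock": time; "joint_pos": joint angles; "joint_vel": joint speeds; "tau": joint torques, N m; "eef_pos": TCP position; "tool_rot": TCP orientation; "ft_force": force on the tool from outside, world axes, zero at the start; "ft_torque": the same for the moment, N m; "grip_width": finger opening in m; "grasp_force": force on a finger pad.
Only numpy, scipy, OpenCV 4.12 (cv2) and the standard library are available. Lean on these libraries where they do the work, as an engineer would, in place of code of your own. Each camera call takes 0.05 s, during which the arm holds its last target. There are 200 camera calls.

## Task

Push every sample cell on the bench fully home in the manifold bay of its own colour, flush against both the end stop and the side stop, and only then open the red test-gas valve fully. With the gas on, take the sniffer wand and guide its tip slowly (about 2 cm per second), touching or almost touching, along the whole black zigzag seam on top of the manifold from the green dot to the red dot. Finish with the wand hanging upright in its green holder, the valve closed again and all cells still home, leaving the other glassware, jars and bulb alone.

Things in the scene. Friction and masses are not known exactly. Their poses are not given: they have to be found in the camera images.
- manifold: Fixed aluminium bar 60 (x) x 400 (y) x 50 mm high, origin at the centre of its underside; x points away from the robot, y to its left, yaw within 0.15 rad. Its robot-side face (own x = -30) is the end stop of three bays (left to right orange, green, blue; colour label on the face and patch on the bench). On its flat top a black zigzag seam, 5 mm wide, from a green dot (left) to a red dot (right).
- cell_orange: Loose sample cell with orange cap, 0.3 to 0.55 kg: aluminium block 80 (own x) x 60 (own y) x 45 mm high with its orange cap on its centre, 32 mm diameter, from 45 to 85 mm height. Origin at the centre of its underside. Stands upright on the bench; may be absent.
- cell_green: Loose sample cell with green cap, 0.3 to 0.55 kg: aluminium block 80 (own x) x 60 (own y) x 45 mm high with its green cap on its centre, 32 mm diameter, from 45 to 85 mm height. Origin at the centre of its underside. Stands upright on the bench; may be absent.
- cell_blue: Loose sample cell with blue cap, 0.3 to 0.55 kg: aluminium block 80 (own x) x 60 (own y) x 45 mm high with its blue cap on its centre, 32 mm diameter, from 45 to 85 mm height. Origin at the centre of its underside. Stands upright on the bench; may be absent.
- home_orange (a point): orange bay: bench point, axes as the manifold, where the orange cell's origin lies when its 60 mm end face (either one) is flush against the manifold and its 80 mm side flush against the dark side stop. That stop stands on the bay's left (+y), its face 30 mm from here, 8 thick, 25 high, reaching 55 mm out from the manifold; right and robot sides are open, 52 mm or more free at the right.
- home_green (a point): green bay: bench point, axes as the manifold, where the green cell's origin lies when its 60 mm end face (either one) is flush against the manifold and its 80 mm side flush against the dark side stop. That stop stands on the bay's left (+y), its face 30 mm from here, 8 thick, 25 high, reaching 55 mm out from the manifold; right and robot sides are open, 52 mm or more free at the right.
- home_blue (a point): blue bay: bench point, axes as the manifold, where the blue cell's origin lies when its 60 mm end face (either one) is flush against the manifold and its 80 mm side flush against the dark side stop. That stop stands on the bay's left (+y), its face 30 mm from here, 8 thick, 25 high, reaching 55 mm out from the manifold; right and robot sides are open, 52 mm or more free at the right.
- wand: Cordless sniffer wand, 165 mm long, 0.12 kg, round about its own z axis, origin at its pointed steel tip (lower end), z towards the handle. Steel stem 12 mm diameter up to 75 mm, yellow collar 42 mm diameter from 75 to 85 mm, yellow handle 26 mm diameter from 85 to 165 mm (grip at about 125 mm). It starts hanging upright in the green holder.
- holder: Green fixed wand holder 80 x 80 mm, origin at the centre of its underside; top plate from 60 to 80 mm height with a vertical hole 27 mm diameter in its middle. The wand's collar rests on the plate, the tip then 5 mm above the bench.
- valve_box: Blue fixed box 90 x 90 x 40 mm of the test-gas valve, origin at the centre of its underside. A red handle turns about its vertical middle axis: a bar 50 mm long, 14 thick, 48 to 82 mm above the bench. At joint 0 the bar lies along the box's own x axis, its white line next to the white mark on the box.
- valve (a joint): Angle of the valve handle, rad: 0 closed, grows as the handle is turned clockwise seen from above, 1.4 fully open at its stop. It stays where it is left; turning takes about 0.04 N m.
- seam1 (a point): Point on the seam line at the manifold's top surface, 50 mm above the bench; the seam runs straight between neighbouring numbers, its green-dot end (start); the dot itself lies 16 mm outside the seam's end.
- seam2 (a point): Point on the seam line at the manifold's top surface, 50 mm above the bench; the seam runs straight between neighbouring numbers (on a straight).
- seam3 (a point): Point on the seam line at the manifold's top surface, 50 mm above the bench; the seam runs straight between neighbouring numbers (a corner).
- seam4 (a point): Point on the seam line at the manifold's top surface, 50 mm above the bench; the seam runs straight between neighbouring numbers (a corner).
- seam5 (a point): Point on the seam line at the manifold's top surface, 50 mm above the bench; the seam runs straight between neighbouring numbers (on a straight).
- seam6 (a point): Point on the seam line at the manifold's top surface, 50 mm above the bench; the seam runs straight between neighbouring numbers (a corner).
- seam7 (a point): Point on the seam line at the manifold's top surface, 50 mm above the bench; the seam runs straight between neighbouring numbers (a corner).
- seam8 (a point): Point on the seam line at the manifold's top surface, 50 mm above the bench; the seam runs straight between neighbouring numbers, its red-dot end (finish).
- beaker: Glass beaker 68 mm wide, 90 mm high. Leave alone.
- bulb: Orange pipette bulb 60 mm wide, 70 mm high. Leave alone.
- flask: Green glass flask 84 mm wide, 100 mm high, behind the manifold. Leave alone.
- reagent: Amber jar 60 mm wide, 120 mm high. Leave alone.
- standard: White jar 52 mm wide, 110 mm high. Leave alone.
Mind the look-alikes: they are no part of the job. What is shaped like the cell_green but purple or yellow is not meant. Leave any yellow look-alike of the holder alone.

How it is judged:
On the way, in this order (a step that is already met when the one before it is completed fails the run):
1. every sample cell present is pushed home in the bay of its colour, against end stop and side stop (horizontal distance between cell_orange and home_orange below 0.004 m and angle between the x axis of each of cell_orange, cell_green, cell_blue and the x axis of manifold, either way round below 0.06 rad and angle between each of cell_orange, cell_green, cell_blue's own z axis and vertical below 0.06 rad and horizontal distance between cell_green and home_green below 0.004 m and horizontal distance between cell_blue and home_blue below 0.004 m and linear speed of each of cell_orange, cell_green, cell_blue below 0.02 m/s), for 0.2 s.
2. the gas valve is opened fully (value of joint valve above 1.15 rad), for 0.2 s.
3. the wand's tip passes slowly over seam point 1 with the gas on (distance between wand and seam1 below 0.009 m and linear speed of wand below 0.05 m/s and value of joint valve above 1.15 rad), for 0.2 s.
4. the wand's tip passes slowly over seam point 2 with the gas on (distance between wand and seam2 below 0.009 m and linear speed of wand below 0.05 m/s and value of joint valve above 1.15 rad), for 0.2 s.
5. the wand's tip passes slowly over seam point 3 with the gas on (distance between wand and seam3 below 0.009 m and linear speed of wand below 0.05 m/s and value of joint valve above 1.15 rad), for 0.2 s.
6. the wand's tip passes slowly over seam point 4 with the gas on (distance between wand and seam4 below 0.009 m and linear speed of wand below 0.05 m/s and value of joint valve above 1.15 rad), for 0.2 s.
7. the wand's tip passes slowly over seam point 5 with the gas on (distance between wand and seam5 below 0.009 m and linear speed of wand below 0.05 m/s and value of joint valve above 1.15 rad), for 0.2 s.
8. the wand's tip passes slowly over seam point 6 with the gas on (distance between wand and seam6 below 0.009 m and linear speed of wand below 0.05 m/s and value of joint valve above 1.15 rad), for 0.2 s.
9. the wand's tip passes slowly over seam point 7 with the gas on (distance between wand and seam7 below 0.009 m and linear speed of wand below 0.05 m/s and value of joint valve above 1.15 rad), for 0.2 s.
10. the wand's tip passes slowly over seam point 8 with the gas on (distance between wand and seam8 below 0.009 m and linear speed of wand below 0.05 m/s and value of joint valve above 1.15 rad), for 0.2 s.
At the end, for the whole second after the job is handed in: Every cell present stands within 4 mm and 0.06 rad of its home (flush to both stops), valve below 0.2 rad, wand hanging upright in its holder (within 14 mm of the holder's axis, tip 1 to 10 mm above the bench, tilt below 0.1 rad), everything at rest and released (all of step 1 and linear speed of wand below 0.02 m/s and value of joint valve below 0.2 rad and horizontal distance between wand and holder below 0.014 m and height (world z) of wand between 0.001 and 0.01 m and angle between wand's own z axis and vertical below 0.1 rad); the robot touches nothing.
It fails at once if a bystander (beaker, bulb, flask, jars) is moved by more than 30 mm (distance of any of beaker, bulb, flask, reagent, standard from where it was at the start of the episode above 0.03 m).
Of cell_orange, cell_green, cell_blue only 2 to 3 are there at a start; the rules pass over those that are not, and their reading is None.
At some moment in a run one of cell_orange, cell_green, cell_blue may be knocked a few centimetres aside while the robot is not near it.
It also fails if it takes over 210 s, if anything falls off the work surface, if the arm or the gripper's body presses on something with over 40 N, if the wrist force passes 120 N, or if a joint passes its speed limit or range.

## Working session

There is one attempt and no reset: what is moved stays moved. The work goes in short steps, Python scripts to look and compute and a tool call to move; the robot and the scene stay as the last step left them, time stands still between calls to the robot, and variables do not carry over. Pictures are saved under pics/ and viewed, at most 14 in all, crops included, and the job is handed in when it is done.

Besides the shell and the picture viewer there is one more tool, called after ">>>" by a JSON object that holds its "api" and its "payload". apply_moves: Moves the arm, as the interface text tells. Shifts and turns lie within -1 to 1; 1 stands for 20 mm of shift or 60 degrees of turn. Its arguments: {"type":"object","properties":{"commands":{"type":"array","items":{"type":"array","items":{"type":"number","minimum":-1,"maximum":1}}},"claw":{"type":"number"}},"required":["commands"]}

```bash
mkdir -p pics
python3 - <<'E'
from workcell import bot
import cv2,numpy as np
o=bot.get_obs();print(o['clock'],o['eef_pos'],o['tool_rot'],o['grip_width'])
for n in("top","scene"):
    c=bot.camera(n);cv2.imwrite(f"pics/{n}0.png",c["image"]);np.savez(f"pics/{n}0.npz",**c)
    print(n,c["camera_matrix"].round(1).tolist(),(-c["R"].T@c["t"]).round(3))
E
```

```text
0.0 [0.18143202 0.46530052 0.25241925] [ 1.84822829e-01  9.82771312e-01 -1.01702137e-03 -1.91028721e-04] 0.08562481649619869
top [[381.8, 0.0, 322.1], [0.0, 381.8, 204.2], [0.0, 0.0, 1.0]] [ 0.385 -0.009  1.055]
scene [[402.4, 0.0, 318.3], [0.0, 402.4, 198.5], [0.0, 0.0, 1.0]] [ 1.155 -0.319  1.244]
```

View pics/top0.png

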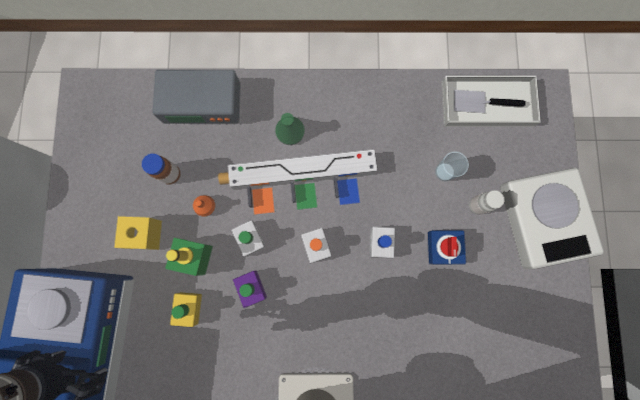

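View pics/scene0.png

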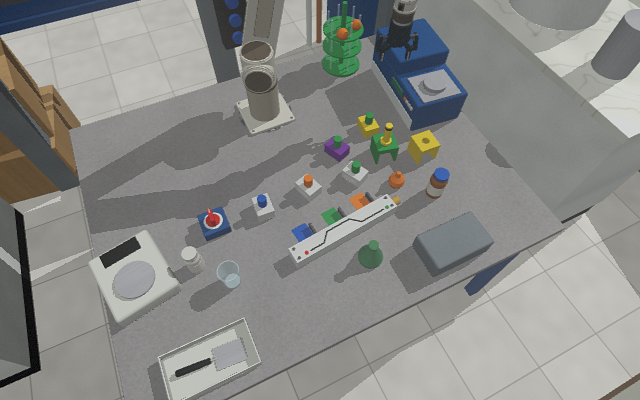

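The top view shows three white cells: green cap (247,238), orange (316,245) and blue (384,241). Two look-alikes carry green caps: the purple block (249,289) and the yellow block (184,310). The wand is in the green holder (185,256), and the yellow holder look-alike is at (132,232). The valve is at (448,247). The aluminium cells and the green holder fit the description. I'll confirm with an enlarged crop.

```bash
cat > h.py <<'E'
import numpy as np,cv2
def ray(c,uv,z):
    K,R,t=c["camera_matrix"],c["R"],c["t"]; o=-R.T@t
    d=(R.T@np.linalg.inv(K)@np.c_[np.atleast_2d(uv),np.ones(len(np.atleast_2d(uv)))].T).T
    return (o+d*((z-o[2])/d[:,2])[:,None])[:,:2]
def proj(c,X):
    p=(c["camera_matrix"]@(c["R"]@np.atleast_2d(X).T+c["t"][:,None])).T
    return p[:,:2]/p[:,2:]
def rect(m):
    cs,_=cv2.findContours(m.astype(np.uint8),0,1); k=max(cs,key=cv2.contourArea)
    return k,cv2.minAreaRect(k)
E
python3 - <<'E'
from h import *
c=dict(np.load("pics/top0.npz"));im=c["image"]
cv2.imwrite("pics/crop1.png",cv2.resize(im[140:335,110:480],None,fx=2.16,fy=2.16,interpolation=2))
cv2.imwrite("pics/crop2.png",cv2.resize(im[140:200,215:385],None,fx=4.6,fy=4.6,interpolation=2))
E
```

```text
(no output)
```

View pics/crop1.png

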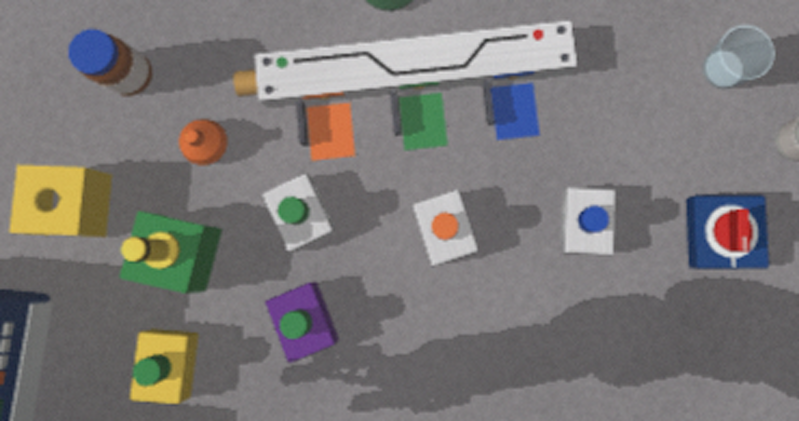

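View pics/crop2.png

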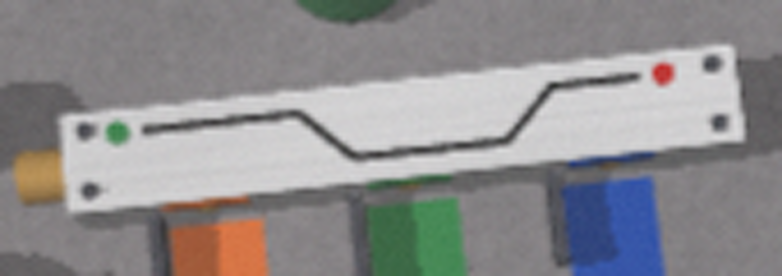

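Crop 1 confirms the targets: the white blocks with green, orange and blue caps, and the green holder with the yellow-handled wand. Crop 2 shows the seam vertices at about (145,129), (297,113), (357,156), (508,141), (551,86) and (638,76). Next I measure.

```bash
cat > meas.py <<'E'
from h import *
from scipy import ndimage
COL={"orange":(4,16),"green":(45,85),"blue":(105,125)}
def cells(c,verbose=True,z=0.045):
    """white block tops + cap colour -> centre, yaw of long axis"""
    im=c["image"];hsv=cv2.cvtColor(im,cv2.COLOR_BGR2HSV)
    w=((hsv[...,1]<40)&(hsv[...,2]>185)).astype(np.uint8)
    w=cv2.morphologyEx(w,cv2.MORPH_CLOSE,np.ones((3,3)))
    out=[]
    for k in cv2.findContours(w,0,1)[0]:
        if cv2.contourArea(k)<250 or cv2.contourArea(k)>12000:continue
        h=cv2.convexHull(k)[:,0].astype(float)
        P=ray(c,h,z).astype(np.float32)*1000
        (cx,cy),(a,b),th=cv2.minAreaRect(P)
        if a<b:a,b,th=b,a,th-90
        out.append((round(cx,1),round(cy,1),round(a,1),round(b,1),round((th+90)%180-90,1),k[:,0].mean(0).round()))
    return out
E
python3 - <<'E'
from meas import *
from workcell import bot
print("tip",bot.tip_reach)
c=dict(np.load("pics/top0.npz"));im=c["image"];hsv=cv2.cvtColor(im,cv2.COLOR_BGR2HSV)
for r in cells(c):print(r)
# caps
for n,(a,b) in COL.items():
    m=((hsv[...,0]>=a)&(hsv[...,0]<=b)&(hsv[...,1]>110)&(hsv[...,2]>70))
    l,k=ndimage.label(m)
    for i in range(1,k+1):
        A=(l==i).sum()
        if 60<A<1500:
            v,u=np.where(l==i);p=[[u.mean(),v.mean()]]
            print(n,A,np.round(p[0],1),"z85",ray(c,p,.085)[0].round(4),"z0",ray(c,p,0)[0].round(4))
s=np.array([(145,129),(297,113),(357,156),(508,141),(551,86),(638,76)])/4.6+np.array([215,140])-.4
print("seam",ray(c,s,.05).round(4).tolist())
# bolts
b=np.array([(85,131),(90,190),(712,64),(720,122),(117,132),(663,73),(61,116),(72,213),(736,45),(745,140)])/4.6+np.array([215,140])-.4
print("bolts/dots/corners",ray(c,b,.05).round(4).tolist())
print(hsv[145:152,300],im[165,300])
E
```

```text
tip 0.022
(75.3, 2.5, 178.2, 55.1, -88.8, array([311., 383.]))
(428.2, 0.9, 74.8, 55.7, 18.2, array([315., 245.]))
(435.4, -175.7, 76.6, 55.1, -3.3, array([381., 242.]))
(501.5, -638.6, 231.6, 196.6, 11.6, array([555., 222.]))
(637.1, 37.0, 399.4, 58.3, -83.7, array([302., 168.]))
(826.9, -498.1, 205.7, 115.0, -90.0, array([496., 102.]))
(804.6, 765.2, 209.3, 90.6, -0.1, array([ 39., 107.]))
orange 109 [358.3  24. ] z85 [ 1.0346 -0.1178] z0 [ 1.0915 -0.1273]
orange 132 [438.   25.3] z85 [ 1.0311 -0.3387] z0 [ 1.0876 -0.3676]
orange 82 [526.3  26. ] z85 [ 1.0299 -0.5842] z0 [ 1.0863 -0.6346]
orange 80 [162.9 170.4] z85 [0.6195 0.3966] z0 [0.64   0.4322]
orange 494 [262.7 200.5] z85 [0.5401 0.136 ] z0 [0.5537 0.1488]
orange 357 [203.4 205.2] z85 [0.5278 0.2876] z0 [0.5403 0.3136]
orange 111 [315.6 244.2] z85 [ 0.428 -0.   ] z0 [0.4317 0.0008]
green 293 [307.9 197.1] z85 [0.5489 0.02  ] z0 [0.5632 0.0226]
green 101 [244.6 236.9] z85 [0.4468 0.18  ] z0 [0.4522 0.1966]
green 633 [186.2 256.8] z85 [0.3971 0.325 ] z0 [0.3981 0.3543]
green 115 [245.7 289.9] z85 [0.3154 0.1735] z0 [0.3093 0.1
[... 185 characters left out ...]
1 -0.0899]
blue 670 [444.7 247.1] z85 [ 0.4202 -0.327 ] z0 [ 0.4232 -0.3548]
blue 125 [384.4 241.1] z85 [ 0.4356 -0.1746] z0 [ 0.44  -0.189]
blue 178 [  6.  365.1] z85 [0.1398 0.7443] z0 [0.1184 0.8103]
blue 76 [ 62.9 396.3] z85 [0.0685 0.6011] z0 [0.0408 0.6546]
seam [[0.6354, 0.1879], [0.645, 0.099], [0.6192, 0.0635], [0.6282, -0.025], [0.6614, -0.0504], [0.6675, -0.1018]]
bolts/dots/corners [[0.6342, 0.223], [0.5989, 0.2189], [0.6748, -0.1457], [0.6396, -0.1497], [0.6336, 0.2042], [0.6693, -0.1166], [0.6432, 0.2374], [0.5853, 0.229], [0.6864, -0.1602], [0.6287, -0.1642]]
[[150   4 134]
 [150   2 135]
 [130   6 136]
 [158   8 135]
 [165   8 134]
 [158   8 134]
 [160   6 133]] [207 206 207]
```

```bash
cat > plan.py <<'E'
import sys,numpy as np
from workcell import bot
from scipy.spatial.transform import Rotation as Ro
def yaw_of(q):
    y=Ro.from_quat(q).as_matrix()[:,1]; return np.degrees(np.arctan2(-y[0],y[1]))
def plan(wps):
    """waypoints (x,y,z mm, yaw deg|None) -> total tool-frame units and rows per leg (shift in start frame; turns separately first)"""
    o=bot.get_obs();p=np.array(o["eef_pos"])*1000;ya=yaw_of(o["tool_rot"])
    print("t %.2f p %s yaw %.1f w %.1f F %s"%(o["clock"],p.round(1),ya,o["grip_width"]*1000,np.round(o["ft_force"],1)))
    for x,y,z,yw in wps:
        if yw is not None and abs(yw-ya)>.3:
            print("  turn units %.3f"%(-(yw-ya)/60));ya=yw
        a=np.radians(ya);d=np.array([x,y,z])-p
        t=np.array([-(np.cos(a)*d[0]+np.sin(a)*d[1]),-np.sin(a)*d[0]+np.cos(a)*d[1],-d[2]])/20
        print("  shift",t.round(2));p=np.array([x,y,z])
E
python3 - <<'E'
from plan import *
plan([(428,0.5,250,18.2),(428,.5,50,18.2),(428,.5,160,None),(546,139,160,6.25),(546,139,51,6.25)])
from meas import *
c=dict(np.load("pics/top0.npz"));hsv=cv2.cvtColor(c["image"],cv2.COLOR_BGR2HSV)
m=((hsv[...,1]<35)&(hsv[...,2]>160)).astype(np.uint8)[215:262,225:270]
m=cv2.morphologyEx(m,cv2.MORPH_OPEN,np.ones((2,2)))
l,k=ndimage.label(m);i=np.argmax(ndimage.sum(m,l,range(1,k+1)))+1
v,u=np.where(l==i);h=cv2.convexHull(np.c_[u+225,v+215].astype(np.int32))[:,0].astype(float)
print(cv2.minAreaRect((ray(c,h,.045)*1000).astype(np.float32)))
# side stops: dark pixels near manifold
E
```

```text
t 0.10 p [181.5 465.4 252.5] yaw -21.3 w 85.2 F [ 0.5 -0.   0. ]
  turn units -0.658
  shift [ -4.45 -25.93   0.13]
  shift [-0.  0. 10.]
  shift [-0.   0.  -5.5]
  turn units 0.199
  shift [-6.62  6.24 -0.  ]
  shift [-0.    0.    5.45]
((459.81134033203125, 187.12408447265625), (42.99324035644531, 58.41103744506836), 27.57404327392578)
```

>>> {"api": "apply_moves", "payload": {"commands": [[0, 0, 0, -0.11], [0, 0, 0, -0.11], [0, 0, 0, -0.11], [0, 0, 0, -0.11], [0, 0, 0, -0.11]], "claw": 0}}

```text
clock: 0.52
eef_pos: [0.1815, 0.4655, 0.2528]
tool_rot: [-0.105, 0.995, -0.001, -0.0]
ft_force: [0.5, -0.2, 0.1]
grip_width: 0.0855
grasp_force: 0.0
```

>>> {"api": "apply_moves", "payload": {"commands": [[0, 0, 0, -0.11], [-0.15, -0.86, 0, 0], [-0.15, -0.86, 0, 0], [-0.15, -0.86, 0, 0], [-0.15, -0.86, 0, 0]]}}

```text
clock: 0.93
eef_pos: [0.2147, 0.4033, 0.2527]
tool_rot: [-0.159, 0.987, -0.001, -0.0]
ft_force: [-0.0, -0.1, 1.0]
grip_width: 0.0854
grasp_force: 0.0
```

>>> {"api": "apply_moves", "payload": {"commands": [[-0.15, -0.86, 0, 0], [-0.15, -0.86, 0, 0], [-0.15, -0.86, 0, 0], [-0.15, -0.86, 0, 0], [-0.15, -0.86, 0, 0]]}}

```text
clock: 1.35
eef_pos: [0.256, 0.3263, 0.2529]
tool_rot: [-0.159, 0.987, -0.0, -0.0]
ft_force: [0.8, -0.9, 0.4]
grip_width: 0.0852
grasp_force: 0.0
```

>>> {"api": "apply_moves", "payload": {"commands": [[-0.15, -0.86, 0, 0], [-0.15, -0.86, 0, 0], [-0.15, -0.86, 0, 0], [-0.15, -0.86, 0, 0], [-0.15, -0.86, 0, 0]]}}

```text
clock: 1.77
eef_pos: [0.2972, 0.2494, 0.253]
tool_rot: [-0.159, 0.987, -0.0, -0.0]
ft_force: [0.6, 0.5, 0.1]
grip_width: 0.0851
grasp_force: 0.0
```

>>> {"api": "apply_moves", "payload": {"commands": [[-0.15, -0.86, 0, 0], [-0.15, -0.86, 0, 0], [-0.15, -0.86, 0, 0], [-0.15, -0.86, 0, 0], [-0.15, -0.86, 0, 0]]}}

```text
clock: 2.18
eef_pos: [0.3383, 0.1725, 0.253]
tool_rot: [-0.159, 0.987, -0.0, -0.0]
ft_force: [0.8, -0.2, -0.7]
grip_width: 0.0857
grasp_force: 0.0
```

>>> {"api": "apply_moves", "payload": {"commands": [[-0.15, -0.86, 0, 0], [-0.15, -0.86, 0, 0], [-0.15, -0.86, 0, 0], [-0.15, -0.86, 0, 0], [-0.15, -0.86, 0, 0]]}}

```text
clock: 2.6
eef_pos: [0.3796, 0.0956, 0.253]
tool_rot: [-0.159, 0.987, -0.0, -0.0]
ft_force: [0.3, -1.0, 0.5]
grip_width: 0.0853
grasp_force: 0.0
```

>>> {"api": "apply_moves", "payload": {"commands": [[-0.15, -0.86, 0, 0], [-0.15, -0.86, 0, 0], [-0.15, -0.86, 0, 0], [-0.15, -0.86, 0, 0], [-0.15, -0.86, 0, 0]]}}

```text
clock: 3.02
eef_pos: [0.4208, 0.0187, 0.2529]
tool_rot: [-0.159, 0.987, 0.0, -0.0]
ft_force: [0.3, -0.4, 0.1]
grip_width: 0.0854
grasp_force: 0.0
```

Run:
```python
from plan import *
plan([(428,.5,250,18.2),(428,.5,50,18.2)])
import cv2
c=bot.camera("wrist");cv2.imwrite("pics/w1.png",c["image"]);print((-c["R"].T@c["t"]).round(3))
```

```text
t 3.02 p [420.8  18.7 252.9] yaw 18.3 w 85.4 F [ 0.3 -0.4  0.1]
  shift [-0.05 -0.98  0.15]
  shift [-0.  0. 10.]
[ 0.358 -0.001  0.374]
```

View pics/w1.png

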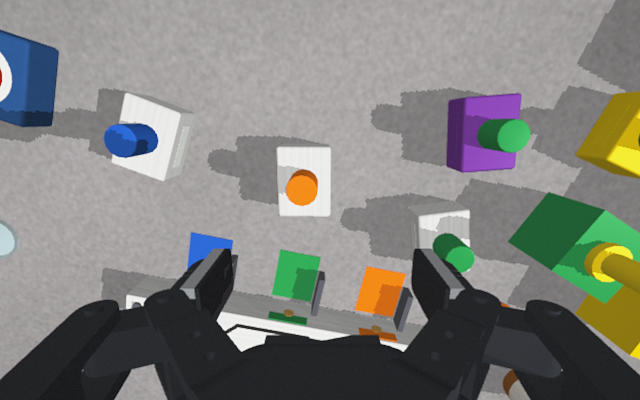

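The wrist view shows the orange cell at (303,185), aligned with the jaws. I descend and grip.

>>> {"api": "apply_moves", "payload": {"commands": [[-0.05, -0.98, 0.15, 0], [0, 0, 0.9, 0], [0, 0, 0.9, 0], [0, 0, 0.9, 0], [0, 0, 0.9, 0]]}}

```text
clock: 3.48
eef_pos: [0.4275, 0.0014, 0.1773]
tool_rot: [-0.159, 0.987, 0.0, -0.0]
ft_force: [0.6, 0.2, 0.1]
grip_width: 0.0855
grasp_force: 0.0
```

>>> {"api": "apply_moves", "payload": {"commands": [[0, 0, 0.9, 0], [0, 0, 0.9, 0], [0, 0, 0.9, 0], [0, 0, 0.9, 0], [0, 0, 0.8, 0]]}}

```text
clock: 3.9
eef_pos: [0.4271, 0.0016, 0.089]
tool_rot: [-0.159, 0.987, 0.0, -0.001]
ft_force: [0.3, -0.1, 0.2]
grip_width: 0.0855
grasp_force: 0.0
```

>>> {"api": "apply_moves", "payload": {"commands": [[0, 0, 0.8, 0], [0, 0, 0.6, 0], [0, 0, 0.6, 0], [0, 0, 0, 0], [0, 0, 0, 0]]}}

```text
clock: 4.32
eef_pos: [0.427, 0.0015, 0.0498]
tool_rot: [-0.159, 0.987, 0.0, -0.001]
ft_force: [0.0, 0.4, 0.2]
grip_width: 0.0853
grasp_force: 0.0
```

>>> {"api": "apply_moves", "payload": {"commands": [[0, 0, 0, 0], [0, 0, 0, 0], [0, 0, 0, 0], [0, 0, 0, 0], [0, 0, 0, 0]], "claw": 1}}

```text
clock: 4.73
eef_pos: [0.429, 0.0011, 0.0516]
tool_rot: [-0.159, 0.987, -0.0, 0.001]
ft_force: [-1.2, 0.1, 5.5]
grip_width: 0.0581
grasp_force: 64.8
```

>>> {"api": "apply_moves", "payload": {"commands": [[0, 0, 0, 0], [0, 0, 0, 0], [0, 0, -0.1, 0], [0, 0, -0.2, 0], [0, 0, -0.2, 0]]}}

```text
clock: 5.15
eef_pos: [0.4274, 0.0013, 0.0604]
tool_rot: [-0.159, 0.987, 0.0, -0.001]
ft_force: [-0.3, -0.0, -2.8]
grip_width: 0.058
grasp_force: 65.0
```

Run:
```python
from plan import *
import cv2
plan([(428,.5,160,None),(546,139,160,6.25),(546,139,51,6.25)])
c=bot.camera("wrist");cv2.imwrite("pics/w2.png",c["image"])
```

```text
t 5.15 p [427.4   1.3  60.4] yaw 18.3 w 58.0 F [-0.3 -0.  -2.8]
  shift [-0.02 -0.05 -4.98]
  turn units 0.201
  shift [-6.62  6.24 -0.  ]
  shift [-0.    0.    5.45]
```

View pics/w2.png

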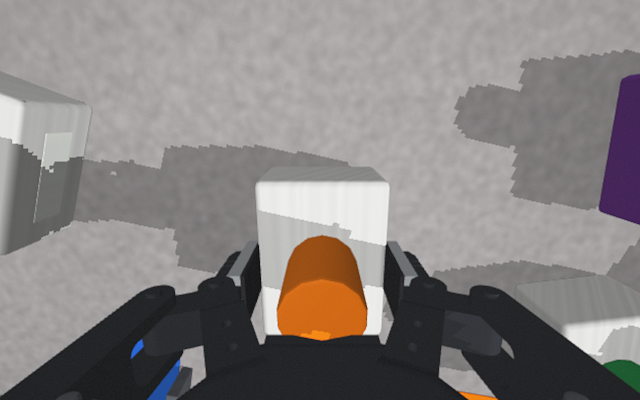

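The orange cell is held between the pads and clear of the bench. I carry it to its bay.

>>> {"api": "apply_moves", "payload": {"commands": [[0, 0, -0.9, 0], [0, 0, -0.9, 0], [0, 0, -0.9, 0], [0, 0, -0.9, 0.1], [0, 0, -0.8, 0.1]]}}

```text
clock: 5.62
eef_pos: [0.4278, 0.0013, 0.1494]
tool_rot: [-0.052, 0.999, 0.0, 0.0]
ft_force: [0.4, -0.3, -3.2]
grip_width: 0.0582
grasp_force: 66.3
```

>>> {"api": "apply_moves", "payload": {"commands": [[-0.66, 0.62, 0, 0], [-0.66, 0.62, 0, 0], [-0.66, 0.62, 0, 0], [-0.66, 0.62, 0, 0], [-0.66, 0.62, 0, 0]]}}

```text
clock: 6.03
eef_pos: [0.4869, 0.0708, 0.1482]
tool_rot: [-0.055, 0.998, -0.0, -0.0]
ft_force: [-0.0, 0.3, -3.0]
grip_width: 0.0581
grasp_force: 66.3
```

>>> {"api": "apply_moves", "payload": {"commands": [[-0.66, 0.62, 0, 0], [-0.66, 0.62, 0, 0], [-0.66, 0.62, 0, 0], [-0.66, 0.62, 0, 0], [-0.66, 0.62, 0, 0]]}}

```text
clock: 6.45
eef_pos: [0.5456, 0.1397, 0.1478]
tool_rot: [-0.055, 0.998, -0.0, -0.001]
ft_force: [0.6, -0.3, -3.1]
grip_width: 0.0583
grasp_force: 66.3
```

>>> {"api": "apply_moves", "payload": {"commands": [[0, 0, 0.6, 0], [0, 0, 0.6, 0], [0, 0, 0.6, 0], [0, 0, 0.6, 0], [0, 0, 0.6, 0]]}}

```text
clock: 6.87
eef_pos: [0.5451, 0.139, 0.0873]
tool_rot: [-0.055, 0.998, -0.0, -0.001]
ft_force: [0.6, -0.2, -3.6]
grip_width: 0.0583
grasp_force: 66.3
```

Run:
```python
from plan import *
import cv2,numpy as np
plan([(546,139,51,6.25)])
c=bot.camera("top");cv2.imwrite("pics/t2.png",cv2.resize(c["image"][140:260,215:415],None,fx=4,fy=4,interpolation=2))
```

```text
t 6.87 p [545.1 139.   87.3] yaw 6.3 w 58.3 F [ 0.6 -0.2 -3.6]
  shift [-0.05 -0.01  1.81]
```

View pics/t2.png

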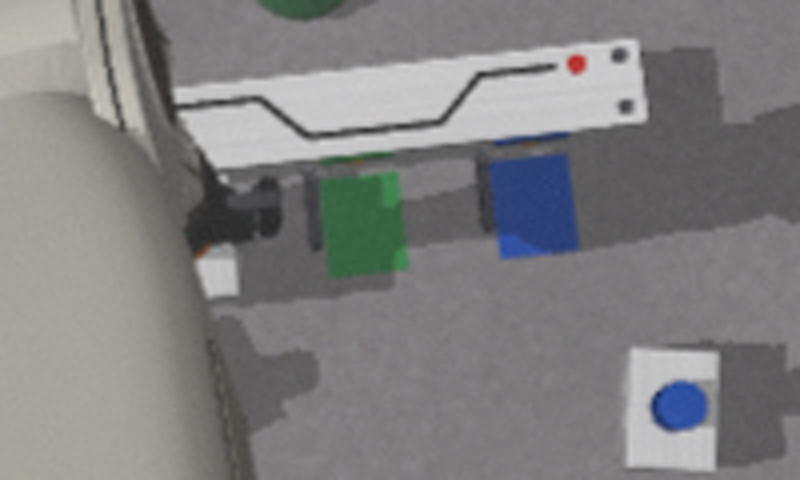

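>>> {"api": "apply_moves", "payload": {"commands": [[0, 0, 0.5, 0], [0, 0, 0.5, 0], [0, 0, 0.5, 0], [0, 0, 0.2, 0], [0, 0, 0.05, 0]]}}

```text
clock: 7.33
eef_pos: [0.5446, 0.1387, 0.052]
tool_rot: [-0.055, 0.998, -0.0, -0.001]
ft_force: [-1.1, -0.3, -3.7]
grip_width: 0.0582
grasp_force: 66.3
```

>>> {"api": "apply_moves", "payload": {"commands": [[0, 0, 0.05, 0], [0, 0, 0.05, 0], [-0.1, 0, 0, 0], [-0.1, 0, 0, 0], [-0.1, 0, 0, 0]]}}

```text
clock: 7.75
eef_pos: [0.5522, 0.1398, 0.0518]
tool_rot: [-0.055, 0.998, 0.0, 0.001]
ft_force: [-0.6, -0.7, -3.4]
grip_width: 0.0584
grasp_force: 66.3
```

>>> {"api": "apply_moves", "payload": {"commands": [[0, 0, 0.05, 0], [0, 0, 0.05, 0], [-0.1, 0, 0, 0], [-0.1, 0, 0, 0], [0, 0, 0, 0]]}}

```text
clock: 8.17
eef_pos: [0.5555, 0.1402, 0.0517]
tool_rot: [-0.055, 0.998, 0.0, 0.0]
ft_force: [-5.4, -0.4, 11.3]
grip_width: 0.0583
grasp_force: 68.0
```

>>> {"api": "apply_moves", "payload": {"commands": [[0, 0, -0.05, 0], [-0.05, 0, 0, 0], [-0.05, 0, 0, 0], [0, 0, 0, 0], [0, 0, 0, 0]]}}

```text
clock: 8.58
eef_pos: [0.5556, 0.1402, 0.0517]
tool_rot: [-0.055, 0.998, 0.0, -0.002]
ft_force: [-9.2, -0.7, 12.5]
grip_width: 0.0582
grasp_force: 68.0
```

>>> {"api": "apply_moves", "payload": {"commands": [[0.05, 0.1, 0, 0], [0, 0.1, 0, 0], [0, 0.1, 0, 0], [0, 0.1, 0, 0], [0, 0, 0, 0]]}}

```text
clock: 9.0
eef_pos: [0.555, 0.1449, 0.0518]
tool_rot: [-0.054, 0.999, -0.003, -0.0]
ft_force: [-5.8, -9.3, 11.6]
grip_width: 0.0585
grasp_force: 67.9
```

>>> {"api": "apply_moves", "payload": {"commands": [[0, 0.05, 0, 0], [0, 0.05, 0, 0], [0, 0.05, 0, 0], [0, 0, 0, 0], [0, 0, 0, 0]]}}

```text
clock: 9.42
eef_pos: [0.5547, 0.1475, 0.0518]
tool_rot: [-0.054, 0.999, -0.004, -0.0]
ft_force: [-5.2, -10.7, 11.6]
grip_width: 0.0583
grasp_force: 67.9
```

>>> {"api": "apply_moves", "payload": {"commands": [[0, 0, -0.05, 0], [0, 0.05, 0, 0], [0, 0.05, 0, 0], [0, 0.05, 0, 0], [0, 0, 0, 0]]}}

```text
clock: 9.83
eef_pos: [0.5546, 0.1484, 0.0519]
tool_rot: [-0.053, 0.999, -0.006, -0.0]
ft_force: [-3.5, -14.8, 7.9]
grip_width: 0.0583
grasp_force: 67.4
```

>>> {"api": "apply_moves", "payload": {"commands": [[0, 0.05, 0, 0], [0, 0.05, 0, 0], [0, 0.05, 0, 0], [0, 0, 0, 0], [0, 0, 0, 0]]}}

```text
clock: 10.25
eef_pos: [0.5545, 0.1487, 0.0521]
tool_rot: [-0.052, 0.999, -0.009, -0.0]
ft_force: [-3.4, -22.3, 8.9]
grip_width: 0.0584
grasp_force: 67.6
```

>>> {"api": "apply_moves", "payload": {"commands": [[-0.05, -0.1, 0, 0], [-0.05, -0.1, 0, 0], [0, 0, -0.05, 0], [0, 0, 0, 0], [0, 0, 0, 0]]}}

```text
clock: 10.67
eef_pos: [0.5547, 0.1483, 0.0519]
tool_rot: [-0.053, 0.999, -0.005, -0.003]
ft_force: [-6.4, -12.9, 5.4]
grip_width: 0.058
grasp_force: 67.2
```

>>> {"api": "apply_moves", "payload": {"commands": [[0, 0, 0, 0], [0, 0, 0, 0], [0, 0, 0, 0], [0, 0, 0, 0], [0, 0, 0, 0]], "claw": 0}}

```text
clock: 11.08
eef_pos: [0.5576, 0.1538, 0.0526]
tool_rot: [-0.055, 0.998, 0.0, 0.001]
ft_force: [0.1, -0.4, -0.9]
grip_width: 0.0859
grasp_force: 0.0
```

>>> {"api": "apply_moves", "payload": {"commands": [[0, 0, -0.3, 0], [0, 0, -0.6, 0], [0, 0, -0.9, 0], [0, 0, -0.9, 0], [0, 0, -0.9, 0]]}}

```text
clock: 11.5
eef_pos: [0.557, 0.1536, 0.1254]
tool_rot: [-0.055, 0.998, 0.0, 0.0]
ft_force: [0.9, 0.7, 0.1]
grip_width: 0.0852
grasp_force: 0.0
```

>>> {"api": "apply_moves", "payload": {"commands": [[0, 0, -0.9, 0], [0.3, 0, -0.9, 0], [0.9, 0, 0, 0], [0.9, 0, 0, 0], [0.9, 0, 0, 0]]}}

```text
clock: 11.92
eef_pos: [0.4973, 0.147, 0.1613]
tool_rot: [-0.055, 0.998, 0.0, 0.001]
ft_force: [0.1, -0.4, 0.0]
grip_width: 0.0854
grasp_force: 0.0
```

Run:
```python
from plan import *
import cv2,numpy as np
plan([])
c=bot.camera("wrist");cv2.imwrite("pics/w3.png",c["image"]);np.savez("pics/w3.npz",**c)
```

```text
t 11.92 p [497.3 147.  161.3] yaw 6.3 w 85.4 F [ 0.1 -0.4  0. ]
```

View pics/w3.png

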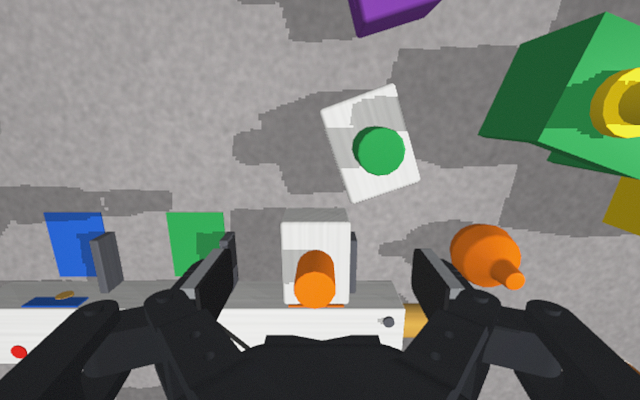

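Orange stands flush to both stops at (317,262). The green cell's top corners are (321,110), (397,84), (420,181) and (353,203).

Run:
```python
from plan import *
from h import *
c=dict(np.load("pics/w3.npz"))
P=ray(c,[(321,110),(397,84),(420,181),(353,203)],.045)*1000
print(P.round(1).tolist(),P.mean(0),cv2.minAreaRect(P.astype(np.float32)),ray(c,[(379,151)],.085)*1000)
Q=ray(c,[(281,223),(348,223)],.045)*1000;print(Q)
x,y=P.mean(0);e=P[[0,1]].mean(0)-P[[2,3]].mean(0);psi=np.degrees(np.arctan2(-e[1],-e[0]));print(psi)
plan([(x,y,160,psi),(x,y,50,psi),(559,14,150,6.25)])
```

```text
[[425.1, 139.3], [400.6, 193.2], [470.6, 224.4], [494.8, 173.4]] [447.77749384 182.57103116] ((448.1546630859375, 182.26193237304688), (77.5302734375, 59.13252639770508), 24.424654006958008) [[447.35934444 179.81892065]]
[[518.57897945 115.93282083]
 [512.43624712 171.61628751]]
25.074699143374062
t 11.97 p [493.1 146.4 160.8] yaw 6.3 w 85.5 F [-5.3 -1.3 -0.6]
  turn units -0.312
  shift [1.28 2.6  0.04]
  shift [-0.   0.   5.5]
  turn units 0.314
  shift [-4.61 -8.98 -5.  ]
```

>>> {"api": "apply_moves", "payload": {"commands": [[0, 0, 0, -0.104], [0, 0, 0, -0.104], [0, 0, 0, -0.104], [0.6, 0.85, 0, 0], [0.6, 0.85, 0, 0]]}}

```text
clock: 12.38
eef_pos: [0.462, 0.1676, 0.1608]
tool_rot: [-0.216, 0.976, 0.0, 0.001]
ft_force: [-1.3, 0.1, 0.2]
grip_width: 0.0855
grasp_force: 0.0
```

>>> {"api": "apply_moves", "payload": {"commands": [[0.05, 0.85, 0, 0], [0, 0, 0, 0], [0, 0, 0.9, 0], [0, 0, 0.9, 0], [0, 0, 0.9, 0]]}}

```text
clock: 12.8
eef_pos: [0.4545, 0.1828, 0.1066]
tool_rot: [-0.217, 0.976, 0.0, 0.001]
ft_force: [-0.3, 0.5, -1.1]
grip_width: 0.0856
grasp_force: 0.0
```

Run:
```python
from plan import *
plan([(447.6,181.4,50,25.0)])
```

```text
t 12.80 p [454.5 182.8 106.6] yaw 25.1 w 85.6 F [-0.3  0.5 -1.1]
  shift [0.34 0.08 2.83]
```

>>> {"api": "apply_moves", "payload": {"commands": [[0.34, 0.08, 0.6, 0], [0, 0, 0.7, 0], [0, 0, 0.7, 0], [0, 0, 0.6, 0], [0, 0, 0.15, 0]]}}

```text
clock: 13.22
eef_pos: [0.4459, 0.1804, 0.0498]
tool_rot: [-0.217, 0.976, -0.0, -0.001]
ft_force: [-0.3, -0.7, 0.7]
grip_width: 0.0853
grasp_force: 0.0
```

>>> {"api": "apply_moves", "payload": {"commands": [[0, 0, 0, 0], [0, 0, 0, 0], [0, 0, 0, 0], [0, 0, 0, 0], [0, 0, 0, 0]], "claw": 1}}

```text
clock: 13.63
eef_pos: [0.4475, 0.1812, 0.0525]
tool_rot: [-0.217, 0.976, 0.0, 0.001]
ft_force: [0.4, -1.5, 3.3]
grip_width: 0.0582
grasp_force: 65.7
```

>>> {"api": "apply_moves", "payload": {"commands": [[0, 0, 0, 0], [0, 0, 0, 0], [0, 0, -0.2, 0], [0, 0, -0.4, 0], [0, 0, -0.7, 0]]}}

```text
clock: 14.05
eef_pos: [0.4441, 0.1802, 0.076]
tool_rot: [-0.217, 0.976, -0.0, -0.003]
ft_force: [-0.6, 0.0, -4.2]
grip_width: 0.0584
grasp_force: 65.1
```

>>> {"api": "apply_moves", "payload": {"commands": [[0, 0, -0.9, 0], [0, 0, -0.9, 0], [0, 0, -0.9, 0.104], [0, 0, -0.9, 0.104], [0, 0, 0, 0.104]]}}

```text
clock: 14.47
eef_pos: [0.4478, 0.1817, 0.1528]
tool_rot: [-0.052, 0.999, 0.001, 0.002]
ft_force: [1.1, 0.8, -3.4]
grip_width: 0.0581
grasp_force: 65.3
```

Run:
```python
from plan import *
plan([(559,14,147,6.25),(559,14,51,6.25)])
```

```text
t 14.47 p [447.8 181.7 152.8] yaw 6.0 w 58.1 F [ 1.1  0.8 -3.4]
  shift [-4.65 -8.92  0.29]
  shift [-0.   0.   4.8]
```

>>> {"api": "apply_moves", "payload": {"commands": [[-0.46, -0.89, 0, 0], [-0.46, -0.89, 0, 0], [-0.46, -0.89, 0, 0], [-0.46, -0.89, 0, 0], [-0.46, -0.89, 0, 0]]}}

```text
clock: 14.88
eef_pos: [0.5013, 0.0968, 0.149]
tool_rot: [-0.055, 0.998, 0.0, -0.001]
ft_force: [0.2, 0.3, -4.2]
grip_width: 0.0581
grasp_force: 65.3
```

>>> {"api": "apply_moves", "payload": {"commands": [[-0.46, -0.89, 0, 0], [-0.46, -0.89, 0, 0], [-0.46, -0.89, 0, 0], [-0.46, -0.89, 0, 0], [-0.46, -0.89, 0, 0]]}}

```text
clock: 15.3
eef_pos: [0.5567, 0.0134, 0.1488]
tool_rot: [-0.055, 0.998, 0.0, -0.001]
ft_force: [0.3, 0.1, -4.0]
grip_width: 0.0586
grasp_force: 65.3
```

>>> {"api": "apply_moves", "payload": {"commands": [[0, 0, 0.9, 0], [0, 0, 0.9, 0], [0, 0, 0.9, 0], [0, 0, 0.9, 0], [0, 0, 0.6, 0]]}}

```text
clock: 15.72
eef_pos: [0.5553, 0.0141, 0.063]
tool_rot: [-0.055, 0.998, 0.0, -0.002]
ft_force: [0.1, -0.1, -5.1]
grip_width: 0.058
grasp_force: 65.4
```

Run:
```python
from plan import *
plan([(559,14,54,6.25)])
```

```text
t 15.72 p [555.3  14.1  63. ] yaw 6.3 w 58.0 F [ 0.1 -0.1 -5.1]
  shift [-0.18 -0.03  0.45]
```

>>> {"api": "apply_moves", "payload": {"commands": [[0, 0, 0.2, 0], [0, 0, 0.15, 0], [0, 0, 0.05, 0], [0, 0, 0.05, 0], [0, 0, 0, 0]]}}

```text
clock: 16.13
eef_pos: [0.5579, 0.0142, 0.0571]
tool_rot: [-0.055, 0.998, -0.0, 0.001]
ft_force: [-0.6, -0.3, -4.2]
grip_width: 0.0582
grasp_force: 65.4
```

>>> {"api": "apply_moves", "payload": {"commands": [[-0.1, 0, 0.05, 0], [-0.1, 0, 0, 0], [-0.1, 0, 0, 0], [-0.1, 0, 0, 0], [0, 0, 0, 0]]}}

```text
clock: 16.55
eef_pos: [0.5661, 0.0151, 0.0556]
tool_rot: [-0.055, 0.998, -0.0, 0.001]
ft_force: [-0.0, -1.4, -4.6]
grip_width: 0.0579
grasp_force: 65.4
```

>>> {"api": "apply_moves", "payload": {"commands": [[0, 0, 0.05, 0], [0, 0, 0.05, 0], [0, 0, 0.05, 0], [0, 0, 0, 0], [0, 0, 0, 0]]}}

```text
clock: 16.97
eef_pos: [0.5651, 0.015, 0.0525]
tool_rot: [-0.055, 0.998, -0.0, -0.0]
ft_force: [-1.6, 0.4, -0.4]
grip_width: 0.0582
grasp_force: 65.8
```

>>> {"api": "apply_moves", "payload": {"commands": [[-0.05, 0, 0.03, 0], [-0.05, 0, 0, 0], [-0.05, 0, 0, 0], [-0.05, 0, 0, 0], [0, 0, 0, 0]]}}

```text
clock: 17.38
eef_pos: [0.5684, 0.0153, 0.0525]
tool_rot: [-0.055, 0.998, -0.0, -0.001]
ft_force: [-6.2, -0.6, 7.1]
grip_width: 0.0578
grasp_force: 66.6
```

>>> {"api": "apply_moves", "payload": {"commands": [[-0.05, 0, -0.03, 0], [-0.05, 0, 0, 0], [0, 0.1, 0, 0], [0, 0.1, 0, 0], [0, 0, 0, 0]]}}

```text
clock: 17.8
eef_pos: [0.5685, 0.0166, 0.0526]
tool_rot: [-0.053, 0.999, -0.003, -0.002]
ft_force: [-8.4, -8.9, 7.8]
grip_width: 0.0578
grasp_force: 66.6
```

>>> {"api": "apply_moves", "payload": {"commands": [[0, 0.1, 0, 0], [0, 0.1, 0, 0], [0, 0.1, 0, 0], [0, 0, 0, 0], [0, 0, 0, 0]]}}

```text
clock: 18.22
eef_pos: [0.5679, 0.022, 0.0526]
tool_rot: [-0.053, 0.999, -0.003, -0.002]
ft_force: [-8.7, -8.5, 7.7]
grip_width: 0.0582
grasp_force: 66.6
```

>>> {"api": "apply_moves", "payload": {"commands": [[0, 0.1, 0, 0], [0, 0.1, 0, 0], [0, 0, 0, 0], [0, 0, 0, 0], [0, 0, 0, 0]]}}

```text
clock: 18.63
eef_pos: [0.5675, 0.026, 0.0526]
tool_rot: [-0.053, 0.999, -0.003, -0.002]
ft_force: [-8.1, -10.2, 7.7]
grip_width: 0.0578
grasp_force: 66.6
```

>>> {"api": "apply_moves", "payload": {"commands": [[0, 0.1, 0, 0], [0, 0.1, 0, 0], [0, 0, 0, 0], [0, 0, 0, 0], [0, 0, 0, 0]]}}

```text
clock: 19.05
eef_pos: [0.5672, 0.0288, 0.0527]
tool_rot: [-0.052, 0.999, -0.005, -0.002]
ft_force: [-7.9, -12.1, 8.9]
grip_width: 0.0581
grasp_force: 66.6
```

>>> {"api": "apply_moves", "payload": {"commands": [[0, 0.1, 0, 0], [0, 0.1, 0, 0], [0, 0, 0, 0], [0, 0, 0, 0], [0, 0, 0, 0]]}}

```text
clock: 19.47
eef_pos: [0.5671, 0.0292, 0.0529]
tool_rot: [-0.051, 0.999, -0.008, -0.002]
ft_force: [-8.1, -21.2, 9.5]
grip_width: 0.0582
grasp_force: 66.7
```

>>> {"api": "apply_moves", "payload": {"commands": [[0, -0.1, 0, 0], [0, -0.1, 0, 0], [0, 0, -0.05, 0], [0, 0, 0, 0], [0, 0, 0, 0]]}}

```text
clock: 19.88
eef_pos: [0.5672, 0.0288, 0.0527]
tool_rot: [-0.052, 0.999, -0.004, -0.002]
ft_force: [-6.0, -12.4, 2.3]
grip_width: 0.0578
grasp_force: 66.1
```

>>> {"api": "apply_moves", "payload": {"commands": [[0, 0, 0, 0], [0, 0, 0, 0], [0, 0, 0, 0], [0, 0, 0, 0], [0, 0, 0, 0]], "claw": 0}}

```text
clock: 20.3
eef_pos: [0.5698, 0.0341, 0.0536]
tool_rot: [-0.055, 0.998, 0.0, 0.001]
ft_force: [0.7, 0.3, -0.1]
grip_width: 0.0854
grasp_force: 0.0
```

>>> {"api": "apply_moves", "payload": {"commands": [[0, 0, -0.3, 0], [0, 0, -0.6, 0], [0, 0, -0.9, 0], [0, 0, -0.9, 0], [0, 0, -0.9, 0]]}}

```text
clock: 20.72
eef_pos: [0.5693, 0.0339, 0.1265]
tool_rot: [-0.055, 0.998, 0.0, 0.0]
ft_force: [0.6, -0.2, -0.9]
grip_width: 0.0854
grasp_force: 0.0
```

>>> {"api": "apply_moves", "payload": {"commands": [[0, 0, -0.9, 0], [0, 0, -0.9, 0.08], [0, 0, 0, 0.08], [0, 0, 0, 0], [0, 0, 0, 0]]}}

```text
clock: 21.13
eef_pos: [0.5693, 0.0338, 0.1617]
tool_rot: [0.028, 1.0, 0.0, 0.0]
ft_force: [-0.5, -0.4, -0.6]
grip_width: 0.0855
grasp_force: 0.0
```

Run:
```python
from plan import *
plan([(435.5,-175.2,160,-3.3),(435.5,-175.2,50,-3.3)])
```

```text
t 21.13 p [569.3  33.8 161.7] yaw -3.2 w 85.5 F [-0.5 -0.4 -0.6]
  shift [  6.1  -10.8    0.09]
  shift [-0.   0.   5.5]
```

>>> {"api": "apply_moves", "payload": {"commands": [[0.51, -0.9, 0, 0], [0.51, -0.9, 0, 0], [0.51, -0.9, 0, 0], [0.51, -0.9, 0, 0], [0.51, -0.9, 0, 0]]}}

```text
clock: 21.55
eef_pos: [0.5119, -0.0538, 0.1604]
tool_rot: [0.028, 1.0, 0.0, -0.001]
ft_force: [0.0, -1.1, -0.1]
grip_width: 0.0854
grasp_force: 0.0
```

>>> {"api": "apply_moves", "payload": {"commands": [[0.51, -0.9, 0, 0], [0.51, -0.9, 0, 0], [0.51, -0.9, 0, 0], [0.51, -0.9, 0, 0], [0.51, -0.9, 0, 0]]}}

```text
clock: 21.97
eef_pos: [0.4558, -0.1407, 0.1605]
tool_rot: [0.028, 1.0, 0.0, -0.001]
ft_force: [-0.1, -0.9, 0.1]
grip_width: 0.0851
grasp_force: 0.0
```

>>> {"api": "apply_moves", "payload": {"commands": [[0.51, -0.9, 0, 0], [0.49, -0.9, 0, 0], [0, 0, 0.7, 0], [0, 0, 0.9, 0], [0, 0, 0, 0]]}}

```text
clock: 22.38
eef_pos: [0.4322, -0.1743, 0.1261]
tool_rot: [0.028, 1.0, 0.001, -0.003]
ft_force: [-0.4, 0.1, -0.2]
grip_width: 0.0853
grasp_force: 0.0
```

Run:
```python
from plan import *
from h import *
c=bot.camera("wrist");cv2.imwrite("pics/w4.png",c["image"]);np.savez("pics/w4.npz",**c)
plan([(435.5,-175.2,50,-3.3)])
```

```text
t 22.43 p [ 432.9 -174.4  127.4] yaw -3.2 w 85.4 F [ 0.4 -0.1  0.1]
  shift [-0.13 -0.03  3.87]
```

View pics/w4.png

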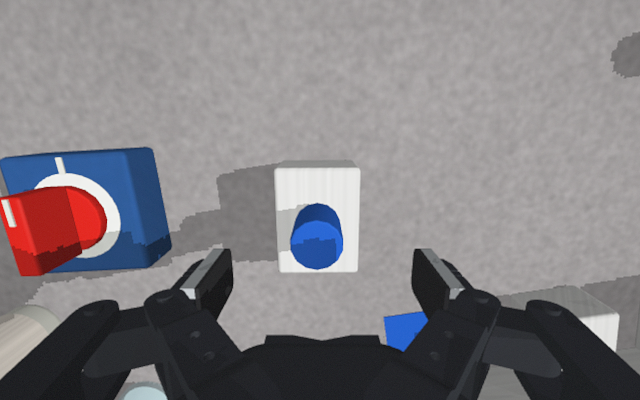

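Blue is centred at (317,220). The valve's white mark is at about (60,165).

>>> {"api": "apply_moves", "payload": {"commands": [[-0.1, -0.03, 0.8, 0], [0, 0, 0.8, 0], [0, 0, 0.8, 0], [0, 0, 0.8, 0], [0, 0, 0.6, 0]]}}

```text
clock: 22.85
eef_pos: [0.437, -0.1753, 0.0527]
tool_rot: [0.028, 1.0, 0.0, -0.0]
ft_force: [-0.4, -0.1, -0.1]
grip_width: 0.0854
grasp_force: 0.0
```

>>> {"api": "apply_moves", "payload": {"commands": [[0, 0, 0, 0], [0, 0, 0, 0], [0, 0, 0, 0], [0, 0, 0, 0], [0, 0, 0, 0]], "claw": 1}}

```text
clock: 23.27
eef_pos: [0.4378, -0.1759, 0.0544]
tool_rot: [0.029, 1.0, -0.0, 0.001]
ft_force: [-0.6, 0.3, 3.6]
grip_width: 0.0584
grasp_force: 65.3
```

>>> {"api": "apply_moves", "payload": {"commands": [[0, 0, 0, 0], [0, 0, 0, 0], [0, 0, -0.2, 0], [0, 0, -0.4, 0], [0, 0, -0.7, 0]]}}

```text
clock: 23.68
eef_pos: [0.4352, -0.1751, 0.0783]
tool_rot: [0.029, 1.0, 0.001, -0.002]
ft_force: [0.3, -0.9, -3.1]
grip_width: 0.058
grasp_force: 65.0
```

>>> {"api": "apply_moves", "payload": {"commands": [[0, 0, -0.9, 0], [0, 0, -0.9, 0], [0, 0, -0.9, -0.08], [0, 0, -0.9, -0.08], [0, 0, 0, 0]]}}

```text
clock: 24.1
eef_pos: [0.4389, -0.1766, 0.1548]
tool_rot: [-0.056, 0.998, -0.001, 0.003]
ft_force: [1.3, -1.3, -3.4]
grip_width: 0.0579
grasp_force: 65.1
```

Run:
```python
from plan import *
plan([(571,-102,150,6.25),(571,-102,54,6.25)])
```

```text
t 24.10 p [ 438.9 -176.6  154.8] yaw 6.4 w 57.9 F [ 1.3 -1.3 -3.4]
  shift [-6.98  2.97  0.24]
  shift [-0.   0.   4.8]
```

>>> {"api": "apply_moves", "payload": {"commands": [[-0.7, 0.3, 0, 0], [-0.7, 0.3, 0, 0], [-0.7, 0.3, 0, 0], [-0.7, 0.3, 0, 0], [-0.7, 0.3, 0, 0]]}}

```text
clock: 24.52
eef_pos: [0.5033, -0.1372, 0.1495]
tool_rot: [-0.054, 0.999, 0.001, -0.001]
ft_force: [-0.3, -0.2, -3.6]
grip_width: 0.0578
grasp_force: 65.0
```

>>> {"api": "apply_moves", "payload": {"commands": [[-0.7, 0.3, 0, 0], [-0.7, 0.3, 0, 0], [-0.7, 0.3, 0, 0], [-0.7, 0.3, 0, 0], [-0.7, 0.3, 0, 0]]}}

```text
clock: 24.93
eef_pos: [0.5696, -0.0995, 0.149]
tool_rot: [-0.054, 0.999, 0.001, -0.002]
ft_force: [-0.1, -0.5, -2.8]
grip_width: 0.0581
grasp_force: 65.0
```

>>> {"api": "apply_moves", "payload": {"commands": [[0, 0, 0.9, 0], [0, 0, 0.9, 0], [0, 0, 0.9, 0], [0, 0, 0.9, 0], [0, 0, 0.5, 0]]}}

```text
clock: 25.35
eef_pos: [0.5674, -0.0997, 0.065]
tool_rot: [-0.054, 0.999, 0.001, -0.003]
ft_force: [0.6, 0.4, -3.9]
grip_width: 0.0582
grasp_force: 65.0
```

>>> {"api": "apply_moves", "payload": {"commands": [[0, 0, 0.1, 0], [0, 0, 0.1, 0], [0, 0, 0.05, 0], [0, 0, 0, 0], [0, 0, 0, 0]]}}

```text
clock: 25.77
eef_pos: [0.5704, -0.1009, 0.0654]
tool_rot: [-0.055, 0.998, -0.0, 0.001]
ft_force: [-0.1, -0.1, -3.2]
grip_width: 0.0578
grasp_force: 65.1
```

>>> {"api": "apply_moves", "payload": {"commands": [[0, 0, 0.15, 0], [0, 0, 0.15, 0], [0, 0, 0.1, 0], [0, 0, 0.05, 0], [0, 0, 0, 0]]}}

```text
clock: 26.18
eef_pos: [0.5692, -0.1007, 0.0549]
tool_rot: [-0.055, 0.998, 0.0, -0.0]
ft_force: [1.1, 0.5, -3.2]
grip_width: 0.0577
grasp_force: 65.1
```

>>> {"api": "apply_moves", "payload": {"commands": [[0, 0, 0.05, 0], [0, 0, 0.05, 0], [0, 0, 0, 0], [0, 0, 0, 0], [0, 0, 0, 0]]}}

```text
clock: 26.6
eef_pos: [0.5696, -0.1007, 0.0545]
tool_rot: [-0.055, 0.998, -0.0, 0.0]
ft_force: [-4.1, 0.9, 6.4]
grip_width: 0.0578
grasp_force: 66.1
```

On the bench. Now forward to the end stop, then left to the side stop.

>>> {"api": "apply_moves", "payload": {"commands": [[-0.1, 0, 0, 0], [-0.1, 0, 0, 0], [-0.1, 0, 0, 0], [-0.1, 0, 0, 0], [0, 0, 0, 0]]}}

```text
clock: 27.02
eef_pos: [0.5776, -0.1002, 0.0545]
tool_rot: [-0.055, 0.998, -0.0, 0.0]
ft_force: [-4.0, -0.4, 6.0]
grip_width: 0.0577
grasp_force: 66.1
```

>>> {"api": "apply_moves", "payload": {"commands": [[-0.1, 0, 0, 0], [-0.05, 0, 0, 0], [-0.05, 0, 0, 0], [0, 0, 0, 0], [0, 0, 0, 0]]}}

```text
clock: 27.43
eef_pos: [0.5813, -0.0998, 0.0545]
tool_rot: [-0.055, 0.999, -0.0, 0.0]
ft_force: [-3.4, -1.6, 4.9]
grip_width: 0.0584
grasp_force: 66.1
```

>>> {"api": "apply_moves", "payload": {"commands": [[0, 0.1, 0, 0], [0, 0.1, 0, 0], [0, 0.1, 0, 0], [0, 0.1, 0, 0], [0, 0, 0, 0]]}}

```text
clock: 27.85
eef_pos: [0.5813, -0.0934, 0.0546]
tool_rot: [-0.054, 0.999, -0.002, 0.001]
ft_force: [-2.4, -5.0, 4.9]
grip_width: 0.0578
grasp_force: 66.1
```

>>> {"api": "apply_moves", "payload": {"commands": [[0, 0.1, 0, 0], [0, 0.1, 0, 0], [0, 0, 0, 0], [0, 0, 0, 0], [0, 0, 0, 0]]}}

```text
clock: 28.27
eef_pos: [0.581, -0.0904, 0.0546]
tool_rot: [-0.054, 0.999, -0.003, 0.001]
ft_force: [-2.4, -7.8, 4.9]
grip_width: 0.0581
grasp_force: 66.0
```

>>> {"api": "apply_moves", "payload": {"commands": [[-0.1, 0, 0, 0], [-0.1, 0, 0, 0], [-0.1, 0, 0, 0], [0, 0, 0, 0], [0, 0, 0, 0]]}}

```text
clock: 28.68
eef_pos: [0.5812, -0.0904, 0.0545]
tool_rot: [-0.053, 0.999, -0.003, -0.005]
ft_force: [-16.5, -9.1, 17.0]
grip_width: 0.058
grasp_force: 67.3
```

>>> {"api": "apply_moves", "payload": {"commands": [[0, 0.1, 0, 0], [0, 0.1, 0, 0], [0, 0.1, 0, 0], [0, 0, 0, 0], [0, 0, 0, 0]]}}

```text
clock: 29.1
eef_pos: [0.5811, -0.0898, 0.0548]
tool_rot: [-0.052, 0.999, -0.009, -0.004]
ft_force: [-14.7, -22.8, 15.6]
grip_width: 0.0579
grasp_force: 67.1
```

>>> {"api": "apply_moves", "payload": {"commands": [[0.1, -0.1, 0, 0], [0.05, -0.1, 0, 0], [0, 0, -0.05, 0], [0, 0, 0, 0], [0, 0, 0, 0]]}}

```text
clock: 29.52
eef_pos: [0.581, -0.0902, 0.0547]
tool_rot: [-0.053, 0.999, -0.005, -0.002]
ft_force: [-7.1, -13.0, 5.8]
grip_width: 0.0581
grasp_force: 66.1
```

>>> {"api": "apply_moves", "payload": {"commands": [[0, 0, 0, 0], [0, 0, 0, 0], [0, 0, 0, 0], [0, 0, 0, 0], [0, 0, 0, 0]], "claw": 0}}

```text
clock: 29.93
eef_pos: [0.5834, -0.0847, 0.0544]
tool_rot: [-0.055, 0.998, 0.0, 0.0]
ft_force: [-0.3, 0.3, 0.6]
grip_width: 0.0851
grasp_force: 0.0
```

>>> {"api": "apply_moves", "payload": {"commands": [[0, 0, -0.3, 0], [0, 0, -0.6, 0], [0, 0, -0.9, 0], [0, 0, -0.9, 0], [0, 0, -0.9, 0]]}}

```text
clock: 30.35
eef_pos: [0.5829, -0.0848, 0.1274]
tool_rot: [-0.055, 0.998, 0.0, -0.0]
ft_force: [0.6, 0.6, 0.7]
grip_width: 0.0855
grasp_force: 0.0
```

>>> {"api": "apply_moves", "payload": {"commands": [[0, 0, -0.9, 0], [0, 0, -0.9, 0], [0.9, -0.9, -0.9, 0], [0.9, -0.9, -0.9, 0], [0.9, -0.9, -0.9, 0]]}}

```text
clock: 30.77
eef_pos: [0.5349, -0.1447, 0.2176]
tool_rot: [-0.056, 0.998, -0.0, 0.0]
ft_force: [0.4, -0.5, 0.5]
grip_width: 0.0854
grasp_force: 0.0
```

>>> {"api": "apply_moves", "payload": {"commands": [[0.5, -0.9, 0, 0], [0.3, -0.9, 0, 0], [0, -0.9, 0, 0], [0, -0.9, 0, 0], [0, -0.9, 0, 0]]}}

```text
clock: 31.18
eef_pos: [0.5292, -0.2367, 0.2172]
tool_rot: [-0.055, 0.998, -0.0, 0.001]
ft_force: [-0.2, 0.4, 0.8]
grip_width: 0.0855
grasp_force: 0.0
```

Run:
```python
from plan import *
from h import *
plan([])
a=bot.camera("top");b=bot.camera("wrist")
np.savez("pics/t5.npz",**a);np.savez("pics/w5.npz",**b)
A=cv2.resize(a["image"][130:280,200:500],None,fx=2.6,fy=2.6,interpolation=2)
cv2.imwrite("pics/t5.png",A);cv2.imwrite("pics/w5.png",b["image"])
```

```text
t 31.18 p [ 529.2 -236.7  217.2] yaw 6.3 w 85.5 F [-0.2  0.4  0.8]
```

View pics/t5.png

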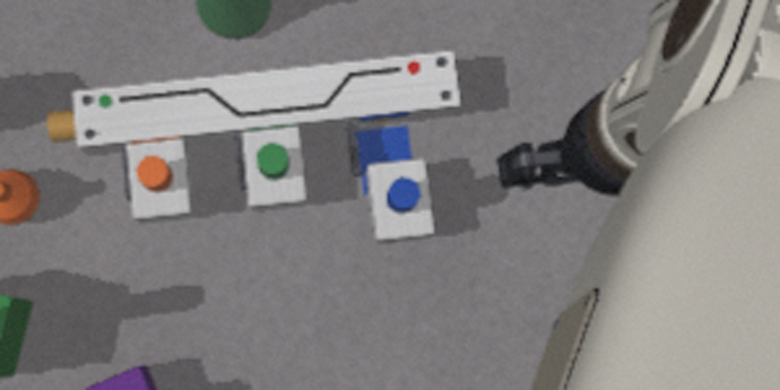

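View pics/w5.png

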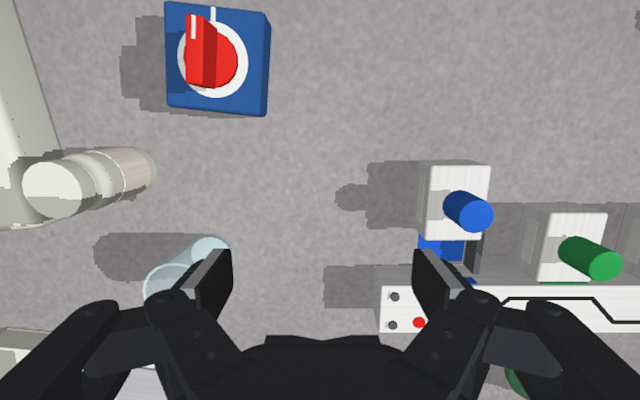

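The top view shows orange and green home, but blue has been knocked out of its bay (cap at crop (403,195)) and has to be redone. The wrist view shows the valve closed, with its bar line beside the white mark at (213,12).

Run:
```python
from plan import *
from meas import *
c=dict(np.load("pics/t5.npz"));w=dict(np.load("pics/w5.npz"))
def caps(c):
    hsv=cv2.cvtColor(c["image"],cv2.COLOR_BGR2HSV);out={}
    for n,(a,b) in COL.items():
        m=((hsv[...,0]>=a)&(hsv[...,0]<=b)&(hsv[...,1]>110)&(hsv[...,2]>70))
        l,k=ndimage.label(m)
        for i in range(1,k+1):
            v,u=np.where(l==i)
            if 60<len(u)<3000:print(n,len(u),[round(u.mean()),round(v.mean())],(ray(c,[[u.mean(),v.mean()]],.085)[0]*1000).round(1))
caps(c)
P=ray(w,[(429,166),(490,167),(484,241),(424,239)],.045)*1000
print(P.round(1).tolist(),P.mean(0),cv2.minAreaRect(P.astype(np.float32)))
# cell outline from top, small area
hsv=cv2.cvtColor(c["image"],cv2.COLOR_BGR2HSV)
m=((hsv[...,1]<45)&(hsv[...,2]>165)).astype(np.uint8)[190:224,338:370]
m=cv2.morphologyEx(m,cv2.MORPH_OPEN,np.ones((2,2)));v,u=np.where(m)
h=cv2.convexHull(np.c_[u+338,v+190].astype(np.int32))[:,0].astype(float)
print(cv2.minAreaRect((ray(c,h,.045)*1000).astype(np.float32)))
# valve box top (z40) corners & handle line (z82), white ring centre z40
for n,p,z in(("box",[(166,2),(271,14),(265,116),(168,105)],.04),("mark",[(213,8),(214,22)],.04),("bar line",[(193,17),(193,38)],.082),("bar top",[(185,15),(203,13),(204,84),(186,80)],.082)):
    Q=ray(w,p,z)*1000;print(n,Q.round(1).tolist(),Q.mean(0).round(1))
```

```text
orange 84 [163, 171] [618.  396.2]
orange 127 [259, 196] [551.2 146. ]
orange 360 [203, 205] [527.8 287.5]
green 96 [304, 191] [565.   29.2]
green 644 [186, 257] [397.3 324.4]
green 115 [246, 290] [315.4 173.8]
green 120 [178, 312] [263.7 339.2]
blue 357 [152, 164] [637.5 424.9]
blue 259 [347, 186] [577.8 -80.4]
blue 118 [355, 204] [ 529.5 -100.2]
blue 2964 [55, 322] [240.3 638.2]
blue 2700 [34, 380] [104.9 673.2]
[[496.7, -137.6], [491.3, -78.1], [568.2, -64.4], [572.8, -127.4]] [ 532.25178588 -101.88899961] ((532.4674072265625, -101.0389404296875), (80.66954040527344, 62.958641052246094), 7.700680732727051)
((528.6605224609375, -103.6722412109375), (76.3351058959961, 57.39580154418945), 6.4737114906311035)
box [[380.8, -392.0], [380.4, -300.5], [466.9, -300.9], [466.8, -392.8]] [ 423.7 -346.5]
mark [[381.1, -351.2], [391.9, -350.3]] [ 386.5 -350.8]
bar line [[400.4, -351.3], [414.8, -351.5]] [ 407.6 -351.4]
bar top [[399.7, -357.4], [396.9, -343.8], [447.2, -342.9], [445.7, -357.2]] [ 422.4 -350.3]
```

Run:
```python
from plan import *
plan([(530.5,-101.8,150,6.25),(530.5,-101.8,53,6.25)])
```

```text
t 31.28 p [ 529.4 -238.1  216.7] yaw 6.1 w 85.4 F [0.6 0.5 0.4]
  shift [-0.78  6.77  3.33]
  shift [-0.    0.    4.85]
```

>>> {"api": "apply_moves", "payload": {"commands": [[-0.1, 0.9, 0, 0], [-0.1, 0.9, 0, 0], [-0.1, 0.9, 0, 0], [-0.1, 0.9, 0.4, 0], [-0.1, 0.9, 0.4, 0]]}}

```text
clock: 31.7
eef_pos: [0.5295, -0.1438, 0.2011]
tool_rot: [-0.055, 0.998, -0.0, 0.001]
ft_force: [0.4, -0.4, 0.1]
grip_width: 0.0855
grasp_force: 0.0
```

>>> {"api": "apply_moves", "payload": {"commands": [[-0.14, 0.9, 0.5, 0], [-0.14, 0.9, 0.5, 0], [0, 0.47, 0.7, 0], [0, 0, 0.8, 0], [0, 0, 0.4, 0]]}}

```text
clock: 32.12
eef_pos: [0.5287, -0.0977, 0.141]
tool_rot: [-0.056, 0.998, 0.0, -0.001]
ft_force: [-0.3, 0.1, -1.1]
grip_width: 0.0852
grasp_force: 0.0
```

>>> {"api": "apply_moves", "payload": {"commands": [[0, 0, 0.9, 0], [0, 0, 0.9, 0], [0, 0, 0.9, 0], [0, 0, 0, 0], [0, 0, 0, 0]]}}

```text
clock: 32.53
eef_pos: [0.529, -0.0994, 0.0879]
tool_rot: [-0.055, 0.998, 0.0, -0.001]
ft_force: [0.7, -1.0, 1.5]
grip_width: 0.0854
grasp_force: 0.0
```

Run:
```python
from plan import *
plan([(530.5,-101.8,53,6.25)])
```

```text
t 32.53 p [529.  -99.4  87.9] yaw 6.3 w 85.4 F [ 0.7 -1.   1.5]
  shift [-0.06 -0.13  1.74]
```

>>> {"api": "apply_moves", "payload": {"commands": [[-0.06, -0.1, 0.5, 0], [0, 0, 0.6, 0], [0, 0, 0.5, 0], [0, 0, 0.15, 0], [0, 0, 0, 0]]}}

```text
clock: 32.95
eef_pos: [0.5307, -0.1015, 0.0526]
tool_rot: [-0.055, 0.998, 0.0, -0.001]
ft_force: [-0.1, 0.3, -0.0]
grip_width: 0.0855
grasp_force: 0.0
```

>>> {"api": "apply_moves", "payload": {"commands": [[0, 0, 0, 0], [0, 0, 0, 0], [0, 0, 0, 0], [0, 0, 0, 0], [0, 0, 0, 0]], "claw": 1}}

```text
clock: 33.37
eef_pos: [0.5321, -0.1018, 0.0546]
tool_rot: [-0.055, 0.998, -0.0, 0.001]
ft_force: [-0.7, -0.3, 5.9]
grip_width: 0.0581
grasp_force: 65.5
```

>>> {"api": "apply_moves", "payload": {"commands": [[0, 0, 0, 0], [0, 0, 0, 0], [-0.2, 0, 0, 0], [-0.3, 0, 0, 0], [-0.3, 0, 0, 0]]}}

```text
clock: 33.78
eef_pos: [0.5452, -0.1002, 0.0546]
tool_rot: [-0.055, 0.999, -0.0, -0.002]
ft_force: [-6.8, -0.5, 12.6]
grip_width: 0.0582
grasp_force: 66.1
```

>>> {"api": "apply_moves", "payload": {"commands": [[-0.3, 0, 0, 0], [-0.3, 0, 0, 0], [-0.3, 0, 0, 0], [-0.2, 0, 0, 0], [0, 0, 0, 0]]}}

```text
clock: 34.2
eef_pos: [0.5687, -0.0977, 0.0546]
tool_rot: [-0.055, 0.998, -0.0, -0.0]
ft_force: [-4.0, -0.6, 8.5]
grip_width: 0.0583
grasp_force: 65.9
```

>>> {"api": "apply_moves", "payload": {"commands": [[-0.2, 0, -0.03, 0], [-0.2, 0, 0, 0], [-0.1, 0, 0, 0], [0, 0, 0, 0], [0, 0, 0, 0]]}}

```text
clock: 34.62
eef_pos: [0.5785, -0.0965, 0.0546]
tool_rot: [-0.055, 0.998, -0.0, -0.0]
ft_force: [-3.6, -1.1, 6.3]
grip_width: 0.0578
grasp_force: 65.6
```

>>> {"api": "apply_moves", "payload": {"commands": [[-0.1, 0, 0, 0], [-0.1, 0, 0, 0], [-0.1, 0, 0, 0], [0, 0, 0, 0], [0, 0, 0, 0]]}}

```text
clock: 35.03
eef_pos: [0.5814, -0.0961, 0.0546]
tool_rot: [-0.055, 0.999, -0.0, -0.003]
ft_force: [-11.1, -1.6, 12.5]
grip_width: 0.0585
grasp_force: 66.2
```

>>> {"api": "apply_moves", "payload": {"commands": [[0, 0.1, 0, 0], [0, 0.1, 0, 0], [0, 0.1, 0, 0], [0, 0, 0, 0], [0, 0, 0, 0]]}}

```text
clock: 35.45
eef_pos: [0.5812, -0.094, 0.0547]
tool_rot: [-0.053, 0.999, -0.004, -0.003]
ft_force: [-10.0, -11.9, 10.2]
grip_width: 0.0582
grasp_force: 66.0
```

>>> {"api": "apply_moves", "payload": {"commands": [[0, 0.1, 0, 0], [0, 0.1, 0, 0], [0, 0.1, 0, 0], [0, 0, 0, 0], [0, 0, 0, 0]]}}

```text
clock: 35.87
eef_pos: [0.5808, -0.0901, 0.0549]
tool_rot: [-0.053, 0.999, -0.006, -0.003]
ft_force: [-9.7, -15.9, 10.4]
grip_width: 0.0581
grasp_force: 66.0
```

>>> {"api": "apply_moves", "payload": {"commands": [[0, 0.1, 0, 0], [0, 0.1, 0, 0], [0, 0, 0, 0], [0, 0, 0, 0], [0, 0, 0, 0]]}}

```text
clock: 36.28
eef_pos: [0.5807, -0.0897, 0.0551]
tool_rot: [-0.052, 0.999, -0.01, -0.003]
ft_force: [-8.9, -24.0, 9.4]
grip_width: 0.0582
grasp_force: 65.9
```

>>> {"api": "apply_moves", "payload": {"commands": [[0.05, -0.1, 0, 0], [0, -0.1, 0, 0], [0, 0, -0.05, 0], [0, 0, 0, 0], [0, 0, 0, 0]]}}

```text
clock: 36.7
eef_pos: [0.5807, -0.0901, 0.0549]
tool_rot: [-0.053, 0.999, -0.006, -0.002]
ft_force: [-4.9, -15.3, 3.7]
grip_width: 0.058
grasp_force: 65.4
```

>>> {"api": "apply_moves", "payload": {"commands": [[0, 0, 0, 0], [0, 0, 0, 0], [0, 0, 0, 0], [0, 0, 0, 0], [0, 0, 0, 0]], "claw": 0}}

```text
clock: 37.12
eef_pos: [0.5828, -0.0833, 0.0549]
tool_rot: [-0.055, 0.998, 0.0, 0.0]
ft_force: [1.0, 0.2, -0.6]
grip_width: 0.0854
grasp_force: 0.0
```

>>> {"api": "apply_moves", "payload": {"commands": [[0, 0, -0.3, 0], [0, 0, -0.6, 0], [0, 0, -0.9, 0], [0, 0, -0.9, 0], [0, 0, -0.9, 0]]}}

```text
clock: 37.53
eef_pos: [0.5826, -0.0834, 0.128]
tool_rot: [-0.055, 0.998, 0.0, -0.0]
ft_force: [0.2, -0.9, -0.3]
grip_width: 0.0851
grasp_force: 0.0
```

>>> {"api": "apply_moves", "payload": {"commands": [[0, 0, -0.9, 0], [0, 0, -0.9, 0], [0.9, -0.9, -0.9, 0], [0.9, -0.9, -0.9, 0], [0.9, -0.9, -0.9, 0]]}}

```text
clock: 37.95
eef_pos: [0.5344, -0.1433, 0.2182]
tool_rot: [-0.056, 0.998, -0.0, 0.0]
ft_force: [0.5, -0.0, -0.4]
grip_width: 0.0854
grasp_force: 0.0
```

>>> {"api": "apply_moves", "payload": {"commands": [[0.9, -0.9, 0, 0], [0.9, -0.9, 0, 0], [0.9, -0.9, 0, 0], [0.9, -0.9, 0, 0], [0.9, -0.9, 0, 0]]}}

```text
clock: 38.37
eef_pos: [0.4546, -0.2433, 0.2176]
tool_rot: [-0.055, 0.998, -0.0, 0.0]
ft_force: [0.6, -0.6, 0.1]
grip_width: 0.0854
grasp_force: 0.0
```

```bash
cat >> meas.py <<'E'
def caps(c,names=COL,umin=230,umax=400,vmax=230):
    hsv=cv2.cvtColor(c["image"],cv2.COLOR_BGR2HSV)
    for n in names:
        a,b=COL[n];m=((hsv[...,0]>=a)&(hsv[...,0]<=b)&(hsv[...,1]>110)&(hsv[...,2]>70))
        l,k=ndimage.label(m)
        for i in range(1,k+1):
            v,u=np.where(l==i)
            if 40<len(u)<3000 and umin<u.mean()<umax and v.mean()<vmax:print(n,len(u),[round(u.mean()),round(v.mean())],(ray(c,[[u.mean(),v.mean()]],.085)[0]*1000).round(1))
E
python3 - <<'E'
from plan import *
from meas import *
c=bot.camera("top");caps(c);np.savez("pics/t6.npz",**c)
plan([(423.5,-349,200,6.25),(423.5,-349,60,None)])
E
```

```text
orange 128 [259, 196] [551.2 145.9]
green 95 [304, 191] [565.1  29.1]
blue 121 [350, 186] [577.4 -88.7]
t 38.42 p [ 451.9 -246.3  217.6] yaw 6.1 w 85.3 F [-1.9 -1.1 -0. ]
  shift [ 1.96 -4.95  0.88]
  shift [-0.  0.  7.]
```

Run:
```python
from meas import *
c=dict(np.load("pics/top0.npz"));hsv=cv2.cvtColor(c["image"],cv2.COLOR_BGR2HSV)
w=dict(np.load("pics/w5.npz"));hw=cv2.cvtColor(w["image"],cv2.COLOR_BGR2HSV)
# blue top face of the box: brighter blue hull; top cam
m=np.zeros(hsv.shape[:2],bool);m[225:270,425:470]=True
b=m&(hsv[...,0]>100)&(hsv[...,0]<125)&(hsv[...,1]>120)
k,r=rect(b);h=cv2.convexHull(k)[:,0].astype(float);print(cv2.minAreaRect((ray(c,h,.04)*1000).astype(np.float32)),r)
wh=m&(hsv[...,1]<60)&(hsv[...,2]>170);v,u=np.where(wh|(m&(hsv[...,1]>140)&((hsv[...,0]<8)|(hsv[...,0]>172))))
print("ring+red box",u.min(),u.max(),v.min(),v.max(),(ray(c,[[(u.min()+u.max())/2,(v.min()+v.max())/2]],.04)*1000))
# white ring in wrist cam
m=np.zeros(hw.shape[:2],bool);m[5:118,165:270]=True
ring=m&(hw[...,1]<60)&(hw[...,2]>150);k,r=rect(ring);print("wring ellipse",cv2.boundingRect(k))
x,y,ww,hh=cv2.boundingRect(k);print(ray(w,[[x+ww/2,y+hh/2]],.041)*1000)
```

```text
((422.2655944824219, -345.8243103027344), (95.9731216430664, 84.39739227294922), 89.92355346679688) ((446.5, 247.0), (32.0, 37.0), 90.0)
ring+red box 437 457 235 262 [[ 418.06350204 -347.67266842]]
wring ellipse (189, 6, 59, 92)
[[ 415.9432156  -345.58406772]]
```

>>> {"api": "apply_moves", "payload": {"commands": [[0, 0, 0, 0.104], [0.4, -0.8, 0, 0], [0.4, -0.8, 0, 0], [0.4, -0.8, 0, 0], [0.4, -0.8, 0, 0]]}}

```text
clock: 38.83
eef_pos: [0.4233, -0.307, 0.2175]
tool_rot: [-0.001, 1.0, -0.0, 0.0]
ft_force: [0.2, -0.6, -0.0]
grip_width: 0.0858
grasp_force: 0.0
```

>>> {"api": "apply_moves", "payload": {"commands": [[0, -0.8, 0.6, 0], [0, -0.8, 0.6, 0], [0, 0, 0.6, 0], [0, 0, 0.6, 0], [0, 0, 0, 0]]}}

```text
clock: 39.25
eef_pos: [0.4222, -0.3378, 0.1668]
tool_rot: [-0.0, 1.0, 0.001, -0.002]
ft_force: [-0.3, 0.9, -0.8]
grip_width: 0.0854
grasp_force: 0.0
```

Run:
```python
from plan import *
plan([(423,-348.5,75,0)])
```

```text
t 39.25 p [ 422.2 -337.8  166.8] yaw 0.0 w 85.4 F [-0.3  0.9 -0.8]
  shift [-0.04 -0.53  4.59]
```

>>> {"api": "apply_moves", "payload": {"commands": [[0, -0.5, 0.8, 0], [0, 0, 0.8, 0], [0, 0, 0.8, 0], [0, 0, 0.8, 0], [0, 0, 0.8, 0]]}}

```text
clock: 39.67
eef_pos: [0.4241, -0.3487, 0.0894]
tool_rot: [-0.001, 1.0, -0.0, 0.001]
ft_force: [-0.2, 0.1, -0.4]
grip_width: 0.0855
grasp_force: 0.0
```

>>> {"api": "apply_moves", "payload": {"commands": [[0, 0, 0.5, 0], [0, 0, 0, 0], [0, 0, 0, 0], [0, 0, 0, 0], [0, 0, 0, 0]], "claw": 0.6}}

```text
clock: 40.08
eef_pos: [0.4242, -0.3493, 0.0803]
tool_rot: [-0.001, 1.0, -0.001, 0.001]
ft_force: [0.1, -0.0, 0.1]
grip_width: 0.0344
grasp_force: 0.0
```

Run:
```python
from plan import *
import cv2
plan([(423,-348.5,75,0)])
c=bot.camera("wrist");cv2.imwrite("pics/w6.png",c["image"])
```

```text
t 40.08 p [ 424.2 -349.3   80.3] yaw 0.1 w 34.4 F [ 0.1 -0.   0.1]
  shift [0.06 0.04 0.26]
```

View pics/w6.png

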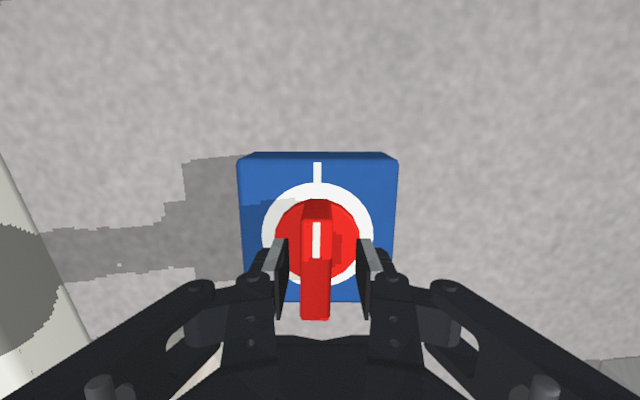

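The bar is centred between the jaws at (317,250), closed with its line at the mark. I grip and turn clockwise.

>>> {"api": "apply_moves", "payload": {"commands": [[0, 0, 0.2, 0], [0, 0, 0, 0], [0, 0, 0, 0], [0, 0, 0, 0], [0, 0, 0, 0]], "claw": 1}}

```text
clock: 40.55
eef_pos: [0.4241, -0.3519, 0.0757]
tool_rot: [0.0, 1.0, -0.003, 0.001]
ft_force: [0.5, -6.8, -1.2]
grip_width: 0.0132
grasp_force: 60.2
```

>>> {"api": "apply_moves", "payload": {"commands": [[0, 0, 0, 0.1], [0, 0, 0, 0.1], [0, 0, 0, 0.1], [0, 0, 0, 0.1], [0, 0, 0, 0.1]]}}

```text
clock: 40.97
eef_pos: [0.4239, -0.3528, 0.0757]
tool_rot: [0.262, 0.965, -0.004, 0.002]
ft_force: [0.2, -10.7, -1.8]
grip_width: 0.0124
grasp_force: 60.1
```

>>> {"api": "apply_moves", "payload": {"commands": [[0, 0, 0, 0.1], [0, 0, 0, 0.1], [0, 0, 0, 0.1], [0, 0, 0, 0.1], [0, 0, 0, 0.1]]}}

```text
clock: 41.38
eef_pos: [0.4232, -0.3535, 0.0757]
tool_rot: [0.503, 0.864, -0.004, 0.002]
ft_force: [-3.0, -12.5, -2.9]
grip_width: 0.0135
grasp_force: 60.1
```

>>> {"api": "apply_moves", "payload": {"commands": [[0, 0, 0, 0.1], [0, 0, 0, 0.1], [0, 0, 0, 0.08], [0, 0, 0, 0], [0, 0, 0, 0]]}}

```text
clock: 41.8
eef_pos: [0.4227, -0.3538, 0.0757]
tool_rot: [0.622, 0.783, -0.004, 0.003]
ft_force: [-4.0, -12.8, -2.5]
grip_width: 0.0132
grasp_force: 60.2
```

>>> {"api": "apply_moves", "payload": {"commands": [[0, 0, 0, 0], [0, 0, 0, 0], [0, 0, 0, 0], [0, 0, 0, 0], [0, 0, -0.5, 0]], "claw": 0}}

```text
clock: 42.22
eef_pos: [0.4222, -0.3473, 0.0833]
tool_rot: [0.621, 0.784, 0.0, -0.002]
ft_force: [-0.1, 0.2, 0.2]
grip_width: 0.0727
grasp_force: 0.0
```

>>> {"api": "apply_moves", "payload": {"commands": [[0, 0, -0.9, 0], [0, 0, -0.9, 0], [0, 0, -0.9, 0], [0, 0, -0.9, 0], [0, 0, -0.9, 0]]}}

```text
clock: 42.63
eef_pos: [0.4235, -0.3484, 0.1766]
tool_rot: [0.621, 0.784, 0.0, 0.0]
ft_force: [0.2, 0.0, -0.0]
grip_width: 0.0849
grasp_force: 0.0
```

>>> {"api": "apply_moves", "payload": {"commands": [[0, 0, -0.9, 0], [0, 0, -0.9, 0], [0, 0, -0.9, -0.1], [0, 0, -0.9, -0.1], [0, 0, -0.4, -0.1]]}}

```text
clock: 43.05
eef_pos: [0.4242, -0.349, 0.2585]
tool_rot: [0.488, 0.873, -0.0, 0.002]
ft_force: [0.5, -0.8, -0.5]
grip_width: 0.0852
grasp_force: 0.0
```

Run:
```python
from plan import *
from meas import *
plan([])
t=bot.camera("top");s=bot.camera("scene");np.savez("pics/t7.npz",**t);np.savez("pics/s7.npz",**s)
caps(t)
A=cv2.resize(t["image"][215:285,140:240],None,fx=4,fy=4,interpolation=2)
h,w=s["image"].shape[:2]
B=cv2.resize(s["image"][110:180,350:450],None,fx=4,fy=4,interpolation=2)
C=cv2.resize(t["image"][215:285,400:500],None,fx=3.9,fy=3.9,interpolation=2)
D=cv2.resize(s["image"][190:260,170:270],None,fx=3.9,fy=3.9,interpolation=2)
out=np.zeros((560,800,3),np.uint8);out[:280,:400]=A;out[:280,400:]=B;out[280:280+273,:390]=C;out[280:280+273,400:790]=D
cv2.imwrite("pics/wand.png",out)
for n,c,(v0,v1,u0,u1) in(("t",t,(235,275,150,215)),("s",s,(110,170,370,405))):
    q=cv2.cvtColor(c["image"],cv2.COLOR_BGR2HSV)[v0:v1,u0:u1];m=(q[...,0]>20)&(q[...,0]<33)&(q[...,1]>120)&(q[...,2]>90)
    l,k=ndimage.label(m)
    for i in range(1,k+1):
        v,u=np.where(l==i)
        if len(u)>15:print(n,len(u),u.min()+u0,u.max()+u0,v.min()+v0,v.max()+v0,u.mean()+u0,v.mean()+v0)
```

```text
t 43.05 p [ 424.2 -349.   258.5] yaw -58.4 w 85.2 F [ 0.5 -0.8 -0.5]
orange 93 [360, 24] [1033.  -123.1]
orange 127 [259, 196] [551.2 146. ]
green 96 [304, 191] [565.   29.2]
blue 121 [350, 186] [577.4 -88.7]
t 129 150 159 235 248 154.12403100775194 241.29457364341084
t 194 177 192 248 263 184.8814432989691 255.52061855670104
t 101 166 177 250 260 171.75247524752476 254.9108910891089
s 107 370 378 119 136 373.6448598130841 127.74766355140187
s 36 386 392 123 128 388.8333333333333 125.5
s 128 380 391 129 145 385.875 138.1796875
```

View pics/wand.png

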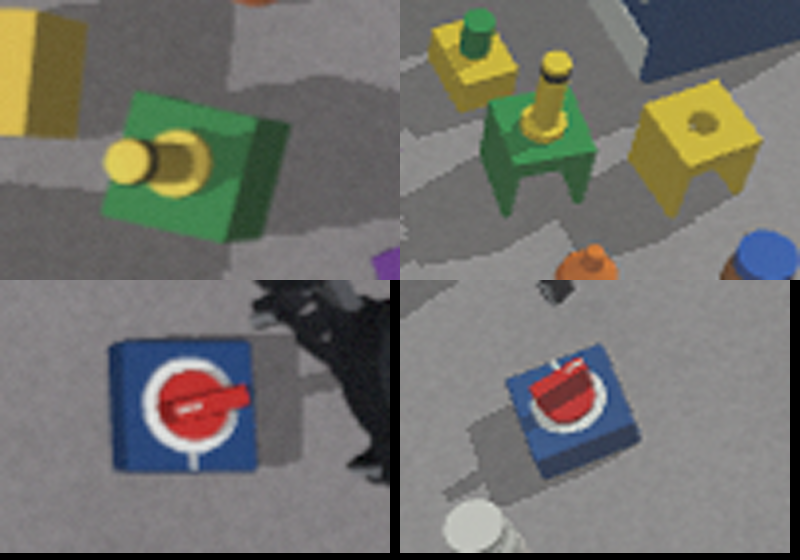

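The crops show the wand upright in the green holder, with handle top circle at top px (172,255) and collar centre about (185,255.5). The valve is open, its bar crosswise to the mark.

Run:
```python
from plan import *
from meas import *
t=dict(np.load("pics/t7.npz"));s=dict(np.load("pics/s7.npz"))
print("top",ray(t,[(171.75,254.9)],.170)*1000,"collar",ray(t,[(185.0,255.3)],.09)*1000)
print("scene top",ray(s,[(389,125.8)],.170)*1000, "scene collar",ray(s,[(386.0,141.5)],.09)*1000)
# predicted seam path endpoints in tool-own axes
plan([(424,-349,259,0),(400,0,259,0),(400,305,260,0)])
```

```text
top [[400.31588182 328.99941522]] collar [[400.63566935 326.4852801 ]]
scene top [[402.09239721 328.65436023]] scene collar [[407.10971484 327.52156912]]
t 43.15 p [ 424.3 -349.1  257.8] yaw -58.7 w 85.3 F [ 0.8 -0.2  0.2]
  turn units -0.979
  shift [ 0.02  0.01 -0.06]
  shift [ 1.2  17.45  0.  ]
  shift [-0.   15.25 -0.05]
```

>>> {"api": "apply_moves", "payload": {"commands": [[0, 0, 0, -0.108], [0, 0, 0, -0.108], [0, 0, 0, -0.108], [0, 0, 0, -0.108], [0, 0, 0, -0.108]]}}

```text
clock: 43.57
eef_pos: [0.423, -0.3481, 0.2541]
tool_rot: [0.226, 0.974, 0.0, -0.001]
ft_force: [-0.6, -0.9, -0.6]
grip_width: 0.0851
grasp_force: 0.0
```

>>> {"api": "apply_moves", "payload": {"commands": [[0, 0, 0, -0.108], [0, 0, 0, -0.108], [0, 0, 0, -0.108], [0, 0, 0, -0.108], [0, 0, 0, -0.108]]}}

```text
clock: 43.98
eef_pos: [0.423, -0.3482, 0.2541]
tool_rot: [-0.054, 0.999, 0.001, -0.001]
ft_force: [0.3, 0.1, 0.3]
grip_width: 0.0857
grasp_force: 0.0
```

>>> {"api": "apply_moves", "payload": {"commands": [[-0.06, 0.85, 0, 0], [-0.06, 0.85, 0, 0], [-0.06, 0.85, 0, 0], [-0.06, 0.85, 0, 0], [-0.06, 0.85, 0, 0]]}}

```text
clock: 44.4
eef_pos: [0.4197, -0.2623, 0.2541]
tool_rot: [-0.051, 0.999, 0.001, -0.001]
ft_force: [-0.7, 0.4, -0.8]
grip_width: 0.0853
grasp_force: 0.0
```

>>> {"api": "apply_moves", "payload": {"commands": [[-0.06, 0.85, 0, 0], [-0.06, 0.85, 0, 0], [-0.06, 0.85, 0, 0], [-0.06, 0.85, 0, 0], [-0.06, 0.85, 0, 0]]}}

```text
clock: 44.82
eef_pos: [0.4167, -0.1772, 0.2542]
tool_rot: [-0.051, 0.999, 0.0, -0.001]
ft_force: [0.2, 0.5, 0.1]
grip_width: 0.0853
grasp_force: 0.0
```

>>> {"api": "apply_moves", "payload": {"commands": [[-0.06, 0.85, 0, 0], [-0.06, 0.85, 0, 0], [-0.06, 0.85, 0, 0], [-0.06, 0.85, 0, 0], [-0.06, 0.85, 0, 0]]}}

```text
clock: 45.23
eef_pos: [0.4136, -0.0922, 0.2543]
tool_rot: [-0.051, 0.999, 0.0, -0.001]
ft_force: [-0.2, -0.7, -0.2]
grip_width: 0.0854
grasp_force: 0.0
```

>>> {"api": "apply_moves", "payload": {"commands": [[-0.06, 0.85, 0, 0], [-0.06, 0.85, 0, 0], [-0.06, 0.85, 0, 0], [-0.06, 0.85, 0, 0], [-0.06, 0.85, 0, 0]]}}

```text
clock: 45.65
eef_pos: [0.4105, -0.0071, 0.2543]
tool_rot: [-0.051, 0.999, 0.0, -0.001]
ft_force: [0.5, -0.1, -0.1]
grip_width: 0.0855
grasp_force: 0.0
```

>>> {"api": "apply_moves", "payload": {"commands": [[-0.06, 0.85, 0, 0], [-0.06, 0.85, 0, 0], [-0.06, 0.85, 0, 0], [-0.06, 0.85, 0, 0], [-0.06, 0.85, 0, 0]]}}

```text
clock: 46.07
eef_pos: [0.4075, 0.0779, 0.2543]
tool_rot: [-0.051, 0.999, -0.0, -0.001]
ft_force: [1.3, -0.4, -0.4]
grip_width: 0.0851
grasp_force: 0.0
```

>>> {"api": "apply_moves", "payload": {"commands": [[-0.06, 0.85, 0, 0], [-0.06, 0.85, 0, 0], [-0.06, 0.85, 0, 0], [-0.06, 0.85, 0, 0], [-0.06, 0.85, 0, 0]]}}

```text
clock: 46.48
eef_pos: [0.4045, 0.1629, 0.2543]
tool_rot: [-0.051, 0.999, -0.0, -0.001]
ft_force: [0.5, -0.5, 0.2]
grip_width: 0.0856
grasp_force: 0.0
```

>>> {"api": "apply_moves", "payload": {"commands": [[-0.06, 0.85, 0, 0], [-0.06, 0.85, 0, 0], [-0.06, 0.85, 0, 0], [-0.06, 0.85, 0, 0], [-0.06, 0.85, 0, 0]]}}

```text
clock: 46.9
eef_pos: [0.4015, 0.248, 0.2542]
tool_rot: [-0.052, 0.999, -0.0, -0.001]
ft_force: [-0.4, 0.4, -0.2]
grip_width: 0.0856
grasp_force: 0.0
```

Run:
```python
from plan import *
from meas import *
plan([(401,328.5,258,6.25),(401,328.5,128,6.25)])
c=bot.camera("wrist");np.savez("pics/w8.npz",**c)
q=cv2.cvtColor(c["image"],cv2.COLOR_BGR2HSV);m=(q[...,0]>20)&(q[...,0]<33)&(q[...,1]>120)&(q[...,2]>90)
l,k=ndimage.label(m)
for i in range(1,k+1):
    v,u=np.where(l==i)
    if len(u)>100:print(len(u),u.min(),u.max(),v.min(),v.max(),u.mean(),v.mean())
print("pred handle top/collar",proj(c,[[.401,.3285,.17],[.401,.3285,.09]]))
```

```text
t 46.90 p [401.5 248.  254.2] yaw 5.9 w 85.6 F [-0.4  0.4 -0.2]
  turn units -0.006
  shift [-0.41  4.   -0.19]
  shift [-0.   0.   6.5]
4273 382 465 7 103 417.95506669787034 58.09875965363913
1424 382 433 176 223 403.94522471910113 196.44030898876406
8022 446 568 202 298 504.8672400897532 251.5223136374969
1044 414 451 206 241 432.5488505747126 223.37835249042146
130 296 317 330 337 307.83076923076925 333.15384615384613
pred handle top/collar [[431.3716064  225.17106744]
 [402.6964263  197.54624482]]
```

>>> {"api": "apply_moves", "payload": {"commands": [[-0.1, 0.8, 0, -0.006], [-0.1, 0.8, 0, 0], [-0.1, 0.8, 0, 0], [-0.1, 0.8, 0, 0], [0, 0.8, 0, 0]]}}

```text
clock: 47.37
eef_pos: [0.4011, 0.3281, 0.2542]
tool_rot: [-0.055, 0.999, -0.0, -0.001]
ft_force: [0.8, -1.2, 0.7]
grip_width: 0.0853
grasp_force: 0.0
```

>>> {"api": "apply_moves", "payload": {"commands": [[0, 0, 0, 0], [0, 0, 0, 0], [0, 0, 0.3, 0], [0, 0, 0, 0], [0, 0, 0, 0]]}}

```text
clock: 47.78
eef_pos: [0.4011, 0.3266, 0.2483]
tool_rot: [-0.055, 0.998, -0.001, -0.001]
ft_force: [0.5, 0.1, 0.2]
grip_width: 0.0854
grasp_force: 0.0
```

Run:
```python
from plan import *
plan([(400.5,328.5,133,6.25)])
```

```text
t 47.78 p [401.1 326.6 248.3] yaw 6.3 w 85.4 F [0.5 0.1 0.2]
  shift [0.02 0.1  5.77]
```

>>> {"api": "apply_moves", "payload": {"commands": [[0, 0.1, 0.8, 0], [0, 0, 0.8, 0], [0, 0, 0.8, 0], [0, 0, 0.8, 0], [0, 0, 0.8, 0]]}}

```text
clock: 48.2
eef_pos: [0.4014, 0.3291, 0.1684]
tool_rot: [-0.055, 0.998, 0.0, 0.0]
ft_force: [0.1, -0.1, -0.4]
grip_width: 0.0854
grasp_force: 0.0
```

>>> {"api": "apply_moves", "payload": {"commands": [[0, 0, 0.8, 0], [0, 0, 0.8, 0], [0, 0, 0.15, 0], [0, 0, 0, 0], [0, 0, 0, 0]]}}

```text
clock: 48.62
eef_pos: [0.4015, 0.3296, 0.1345]
tool_rot: [-0.056, 0.998, 0.0, 0.0]
ft_force: [0.1, 1.2, 0.6]
grip_width: 0.0852
grasp_force: 0.0
```

>>> {"api": "apply_moves", "payload": {"commands": [[0, 0, 0, 0], [0, 0, 0, 0], [0, 0, 0, 0], [0, 0, 0, 0], [0, 0, 0, 0]], "claw": 1}}

```text
clock: 49.03
eef_pos: [0.4014, 0.3299, 0.1343]
tool_rot: [-0.056, 0.998, 0.0, 0.0]
ft_force: [-0.8, -0.1, 5.6]
grip_width: 0.0256
grasp_force: 8.5
```

>>> {"api": "apply_moves", "payload": {"commands": [[0, 0, 0, 0], [0, 0, 0, 0], [0, 0, 0, 0], [0, 0, 0, 0], [0, 0, 0, 0]]}}

```text
clock: 49.45
eef_pos: [0.4015, 0.33, 0.1345]
tool_rot: [-0.056, 0.998, 0.0, 0.0]
ft_force: [-0.6, -0.3, 5.2]
grip_width: 0.0248
grasp_force: 58.8
```

>>> {"api": "apply_moves", "payload": {"commands": [[0, 0, -0.3, 0], [0, 0, -0.7, 0], [0, 0, -0.9, 0], [0, 0, -0.9, 0], [0, 0, -0.9, 0]]}}

```text
clock: 49.87
eef_pos: [0.4006, 0.3292, 0.2079]
tool_rot: [-0.056, 0.998, -0.001, -0.001]
ft_force: [0.2, 0.5, -0.7]
grip_width: 0.0248
grasp_force: 58.9
```

>>> {"api": "apply_moves", "payload": {"commands": [[0, 0, -0.9, 0], [0, 0, -0.9, 0], [0, 0, 0, 0], [0, 0, 0, 0], [0, 0, 0, 0]]}}

```text
clock: 50.28
eef_pos: [0.4006, 0.3292, 0.2425]
tool_rot: [-0.056, 0.998, -0.001, -0.001]
ft_force: [-1.1, 0.2, -1.3]
grip_width: 0.0246
grasp_force: 58.9
```

Run:
```python
from plan import *
from meas import *
t=bot.camera("top");caps(t)
S=np.array([[0.6354,0.1879],[0.645,0.099],[0.6192,0.0635],[0.6282,-0.025],[0.6614,-0.0504],[0.6672,-0.1008]])*1000
a=np.radians(6.25);D=np.diff(S,axis=0)
print("legs mm tool x,y:",np.c_[-(np.cos(a)*D[:,0]+np.sin(a)*D[:,1]),-np.sin(a)*D[:,0]+np.cos(a)*D[:,1]].round(1).tolist(),np.hypot(*D.T).round(1))
plan([(635.2,190,235,6.25),(635.2,190,187,6.25)])
```

```text
orange 80 [360, 24] [1035.6 -122.7]
orange 127 [259, 196] [551.2 146. ]
green 95 [304, 191] [565.1  29.1]
blue 121 [350, 186] [577.4 -88.7]
legs mm tool x,y: [[0.1, -89.4], [29.5, -32.5], [0.7, -89.0], [-30.2, -28.9], [-0.3, -50.7]] [89.4 43.9 89.  41.8 50.7]
t 50.33 p [400.4 329.1 242.2] yaw 6.4 w 24.8 F [ 0.  -0.7 -1.6]
  shift [-10.89  -8.22   0.36]
  shift [-0.   0.   2.4]
```

>>> {"api": "apply_moves", "payload": {"commands": [[-0.73, -0.55, 0, 0], [-0.73, -0.55, 0, 0], [-0.73, -0.55, 0, 0], [-0.73, -0.55, 0, 0], [-0.73, -0.55, 0, 0]]}}

```text
clock: 50.75
eef_pos: [0.4798, 0.2823, 0.242]
tool_rot: [-0.056, 0.998, -0.001, -0.002]
ft_force: [-0.0, 0.4, -1.3]
grip_width: 0.025
grasp_force: 58.9
```

>>> {"api": "apply_moves", "payload": {"commands": [[-0.73, -0.55, 0, 0], [-0.73, -0.55, 0, 0], [-0.73, -0.55, 0, 0], [-0.73, -0.55, 0, 0], [-0.73, -0.55, 0, 0]]}}

```text
clock: 51.17
eef_pos: [0.5585, 0.2358, 0.2417]
tool_rot: [-0.056, 0.998, -0.001, -0.002]
ft_force: [-0.1, 0.6, -0.7]
grip_width: 0.0247
grasp_force: 58.9
```

>>> {"api": "apply_moves", "payload": {"commands": [[-0.73, -0.55, 0, 0], [-0.73, -0.55, 0, 0], [-0.73, -0.55, 0, 0], [-0.73, -0.55, 0, 0], [-0.67, -0.52, 0, 0]]}}

```text
clock: 51.58
eef_pos: [0.6361, 0.1898, 0.2415]
tool_rot: [-0.056, 0.998, -0.0, -0.002]
ft_force: [-0.0, 0.2, -1.3]
grip_width: 0.0249
grasp_force: 58.9
```

>>> {"api": "apply_moves", "payload": {"commands": [[0, 0, 0.5, 0], [0, 0, 0.5, 0], [0, 0, 0.5, 0], [0, 0, 0.5, 0], [0, 0, 0, 0]]}}

```text
clock: 52.0
eef_pos: [0.6335, 0.1908, 0.1999]
tool_rot: [-0.057, 0.998, -0.001, -0.003]
ft_force: [-0.8, 0.1, -1.9]
grip_width: 0.0245
grasp_force: 59.0
```

Run:
```python
from plan import *
from meas import *
plan([(635.2,190,192,6.25)])
s=bot.camera("scene");t=bot.camera("top");w=bot.camera("wrist")
np.savez("pics/s9.npz",**s);np.savez("pics/t9.npz",**t);np.savez("pics/w9.npz",**w)
e=np.array(bot.get_obs()["eef_pos"]);tip=e-[0,0,.1295];print(tip)
out=np.zeros((560,800,3),np.uint8)
for i,(c,k) in enumerate(((s,6),(w,3))):
    u,v=proj(c,tip)[0];print(u,v)
    r=400//k//1;u0=int(np.clip(u-r/2,0,640-r));v0=int(np.clip(v-r*.7,0,400-int(r*1.4)))
    im=c["image"].copy()
    A=cv2.resize(im[v0:v0+int(r*1.4),u0:u0+r],(400,560),interpolation=2);print(u0,v0,r)
    out[:,400*i:400*i+400]=A
cv2.imwrite("pics/tip.png",out)
```

```text
t 52.00 p [633.5 190.8 199.9] yaw 6.5 w 24.5 F [-0.8  0.1 -1.9]
  shift [-0.08 -0.05  0.4 ]
[0.63554608 0.19116171 0.07444249]
385.08259579645824 205.55974029776553
352 159 66
320.9147471333866 199.971585041038
254 106 133
```

View pics/tip.png

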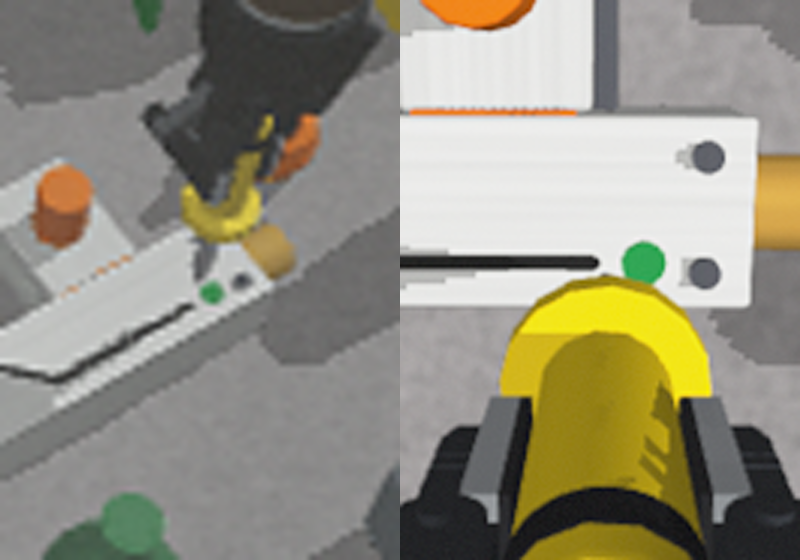

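Left view: the wand tip sits at scene px (385,205), which matches the prediction. Right view: the orange cell is flush, and the seam start is at wrist px (319.5,193).

Run:
```python
from plan import *
from meas import *
s=dict(np.load("pics/s9.npz"));w=dict(np.load("pics/w9.npz"))
print(ray(w,[(319.3,193.2)],.05)*1000,ray(s,[(383.6,209.6)],.05)*1000)
print("dot w",ray(w,[(254+243/3.008,106+263/3.01)],.05)*1000)
# black seam pixels seen by the scene camera, in manifold own axes about (636.5,36.2)
g=cv2.cvtColor(s["image"],cv2.COLOR_BGR2GRAY);v,u=np.where(g<70);P=ray(s,np.c_[u,v],.05)*1000-[636.5,36.2]
a=np.radians(6.25);Q=P@np.array([[np.cos(a),-np.sin(a)],[np.sin(a),np.cos(a)]])
m=(abs(Q[:,0])<22)&(Q[:,1]<158)&(Q[:,1]>-145);Q=Q[m]
for y in range(150,-146,-12):
    k=abs(Q[:,1]-y)<6
    if k.sum():print(y,k.sum(),Q[k,0].mean().round(1),end=" | ")
S=np.array([[635.4,187.9],[645,99],[619.2,63.5],[628.2,-25],[661.4,-50.4],[667.2,-100.8]])-[636.5,36.2]
print((S@np.array([[np.cos(a),-np.sin(a)],[np.sin(a),np.cos(a)]])).round(1).tolist())
plan([(635.4,189,192,6.25)])
```

```text
[[635.64987079 189.57050006]] [[636.39447989 189.02478885]]
dot w [[634.17904773 204.03882499]]
150 1 11.7 | 138 2 12.9 | 126 3 13.4 | 114 2 12.6 | 102 3 13.2 | 90 3 13.1 | 78 1 13.0 | 66 4 13.3 | 54 3 4.2 | 42 3 -7.8 | 30 1 -17.1 | 18 3 -16.5 | 6 3 -17.5 | -6 2 -17.0 | -18 3 -16.5 | -30 2 -17.2 | -42 2 -16.4 | -54 2 -16.7 | -66 1 -14.8 | -78 2 1.1 | -90 2 12.9 | -102 3 13.7 | -114 3 13.6 | -126 2 12.8 | -138 2 13.8 | [[15.4, 150.9], [15.3, 61.5], [-14.2, 29.0], [-14.9, -59.9], [15.3, -88.8], [15.6, -139.5]]
t 52.15 p [635.5 191.2 203.9] yaw 6.5 w 24.4 F [ 0.8 -0.6 -0.6]
  shift [ 0.02 -0.11  0.6 ]
```

>>> {"api": "apply_moves", "payload": {"commands": [[0.04, -0.08, 0.3, 0], [0, 0, 0.3, 0], [0, 0, 0.3, 0], [0, 0, 0, 0], [0, 0, 0, 0]]}}

```text
clock: 52.57
eef_pos: [0.6349, 0.1889, 0.1851]
tool_rot: [-0.056, 0.998, -0.0, -0.001]
ft_force: [-0.0, -0.6, -1.3]
grip_width: 0.0245
grasp_force: 59.0
```

>>> {"api": "apply_moves", "payload": {"commands": [[0, 0, 0.05, 0], [0, 0, 0.05, 0], [0, 0, 0.05, 0], [0, 0, 0, 0], [0, 0, 0, 0]]}}

```text
clock: 52.98
eef_pos: [0.6354, 0.189, 0.1829]
tool_rot: [-0.056, 0.998, -0.0, -0.0]
ft_force: [-0.2, 0.2, -0.3]
grip_width: 0.025
grasp_force: 59.0
```

>>> {"api": "apply_moves", "payload": {"commands": [[0, 0, 0.05, 0], [0, 0, 0.05, 0], [0, 0, 0, 0], [0, 0, 0, 0], [0, 0, 0, 0]]}}

```text
clock: 53.4
eef_pos: [0.6354, 0.189, 0.1809]
tool_rot: [-0.056, 0.998, 0.0, 0.0]
ft_force: [-0.7, 0.1, -0.8]
grip_width: 0.0248
grasp_force: 59.0
```

>>> {"api": "apply_moves", "payload": {"commands": [[0, 0, 0.05, 0], [0, 0, 0.05, 0], [0, 0, 0, 0], [0, 0, 0, 0], [0, 0, 0, 0]]}}

```text
clock: 53.82
eef_pos: [0.6356, 0.189, 0.1794]
tool_rot: [-0.056, 0.998, 0.0, 0.0]
ft_force: [-0.5, 0.6, 2.3]
grip_width: 0.0242
grasp_force: 59.0
```

>>> {"api": "apply_moves", "payload": {"commands": [[0.04, 0, -0.04, 0], [0, -0.1, 0, 0], [0, -0.1, 0, 0], [0, -0.1, 0, 0], [0, -0.1, 0, 0]]}}

```text
clock: 54.23
eef_pos: [0.6355, 0.1807, 0.1795]
tool_rot: [-0.056, 0.998, 0.0, -0.0]
ft_force: [-0.8, 1.2, -0.3]
grip_width: 0.025
grasp_force: 58.8
```

>>> {"api": "apply_moves", "payload": {"commands": [[0, -0.1, 0, 0], [0, -0.1, 0, 0], [0, -0.1, 0, 0], [0, -0.1, 0, 0], [0, -0.1, 0, 0]]}}

```text
clock: 54.65
eef_pos: [0.6366, 0.1707, 0.1796]
tool_rot: [-0.056, 0.998, -0.0, -0.0]
ft_force: [0.0, 0.1, -0.7]
grip_width: 0.0246
grasp_force: 58.8
```

>>> {"api": "apply_moves", "payload": {"commands": [[0, -0.1, 0, 0], [0, -0.1, 0, 0], [0, -0.1, 0, 0], [0, -0.1, 0, 0], [0, -0.1, 0, 0]]}}

```text
clock: 55.07
eef_pos: [0.6377, 0.1608, 0.1796]
tool_rot: [-0.056, 0.998, -0.0, -0.0]
ft_force: [0.2, -0.1, -1.2]
grip_width: 0.0247
grasp_force: 58.8
```

>>> {"api": "apply_moves", "payload": {"commands": [[0, -0.1, 0, 0], [0, -0.1, 0, 0], [0, -0.1, 0, 0], [0, -0.1, 0, 0], [0, -0.1, 0, 0]]}}

```text
clock: 55.48
eef_pos: [0.6389, 0.1509, 0.1797]
tool_rot: [-0.056, 0.998, -0.0, -0.0]
ft_force: [0.5, 0.5, -1.2]
grip_width: 0.0245
grasp_force: 58.8
```

Run:
```python
from plan import *
plan([(644.2,99,180.4,6.25),(618.1,63.5,180.4,None)])
```

```text
t 55.48 p [638.9 150.9 179.7] yaw 6.4 w 24.5 F [ 0.5  0.5 -1.2]
  shift [ 0.02 -2.61 -0.04]
  shift [ 1.5  -1.62 -0.  ]
```

>>> {"api": "apply_moves", "payload": {"commands": [[0, -0.1, -0.02, 0], [0, -0.1, 0, 0], [0, -0.1, 0, 0], [0, -0.1, 0, 0], [0, -0.1, 0, 0]]}}

```text
clock: 55.9
eef_pos: [0.64, 0.141, 0.1801]
tool_rot: [-0.056, 0.998, -0.0, -0.0]
ft_force: [0.9, 1.3, -1.3]
grip_width: 0.0247
grasp_force: 58.8
```

>>> {"api": "apply_moves", "payload": {"commands": [[0, -0.1, 0, 0], [0, -0.1, 0, 0], [0, -0.1, 0, 0], [0, -0.1, 0, 0], [0, -0.1, 0, 0]]}}

```text
clock: 56.32
eef_pos: [0.6411, 0.1311, 0.1801]
tool_rot: [-0.056, 0.998, -0.0, -0.0]
ft_force: [-0.2, 0.8, -1.3]
grip_width: 0.025
grasp_force: 58.8
```

>>> {"api": "apply_moves", "payload": {"commands": [[0, -0.1, 0, 0], [0, -0.1, 0, 0], [0, -0.1, 0, 0], [0, -0.1, 0, 0], [0, -0.1, 0, 0]]}}

```text
clock: 56.73
eef_pos: [0.6422, 0.1212, 0.1801]
tool_rot: [-0.056, 0.998, -0.0, 0.0]
ft_force: [-0.2, -0.8, -1.2]
grip_width: 0.0247
grasp_force: 58.8
```

>>> {"api": "apply_moves", "payload": {"commands": [[0, -0.1, 0, 0], [0, -0.1, 0, 0], [0, -0.1, 0, 0], [0, -0.1, 0, 0], [0, -0.1, 0, 0]]}}

```text
clock: 57.15
eef_pos: [0.6433, 0.1112, 0.1801]
tool_rot: [-0.056, 0.998, 0.0, -0.0]
ft_force: [0.6, 0.5, -1.0]
grip_width: 0.0247
grasp_force: 58.8
```

>>> {"api": "apply_moves", "payload": {"commands": [[0, -0.1, 0, 0], [0, -0.1, 0, 0], [0, -0.1, 0, 0], [0, -0.1, 0, 0], [0, -0.1, 0, 0]]}}

```text
clock: 57.57
eef_pos: [0.6445, 0.1013, 0.1801]
tool_rot: [-0.056, 0.998, -0.0, -0.0]
ft_force: [-0.2, 0.6, -1.0]
grip_width: 0.0247
grasp_force: 58.8
```

>>> {"api": "apply_moves", "payload": {"commands": [[0, -0.1, 0, 0], [0, 0, 0, 0], [0, 0, 0, 0], [0.07, -0.07, 0, 0], [0.07, -0.07, 0, 0]]}}

```text
clock: 57.98
eef_pos: [0.6421, 0.0965, 0.1801]
tool_rot: [-0.056, 0.998, 0.0, -0.0]
ft_force: [-0.3, 0.2, -0.1]
grip_width: 0.0245
grasp_force: 58.8
```

Run:
```python
from plan import *
plan([(618.1,63.5,180.4,6.25),(627.1,-25,180.4,None)])
```

```text
t 57.98 p [642.1  96.5 180.1] yaw 6.4 w 24.5 F [-0.3  0.2 -0.1]
  shift [ 1.38 -1.5  -0.02]
  shift [ 0.05 -4.45 -0.  ]
```

>>> {"api": "apply_moves", "payload": {"commands": [[0.07, -0.075, 0, 0], [0.07, -0.075, 0, 0], [0.07, -0.075, 0, 0], [0.07, -0.075, 0, 0], [0.07, -0.075, 0, 0]]}}

```text
clock: 58.4
eef_pos: [0.6359, 0.088, 0.1801]
tool_rot: [-0.056, 0.998, 0.0, 0.0]
ft_force: [0.2, -0.0, -1.5]
grip_width: 0.0249
grasp_force: 58.8
```

>>> {"api": "apply_moves", "payload": {"commands": [[0.07, -0.075, 0, 0], [0.07, -0.075, 0, 0], [0.07, -0.075, 0, 0], [0.07, -0.075, 0, 0], [0.07, -0.075, 0, 0]]}}

```text
clock: 58.82
eef_pos: [0.6298, 0.0797, 0.1801]
tool_rot: [-0.056, 0.998, -0.0, 0.0]
ft_force: [-0.7, 0.9, -0.7]
grip_width: 0.0246
grasp_force: 58.8
```

>>> {"api": "apply_moves", "payload": {"commands": [[0.07, -0.075, 0, 0], [0.07, -0.075, 0, 0], [0.07, -0.075, 0, 0], [0.07, -0.075, 0, 0], [0.07, -0.075, 0, 0]]}}

```text
clock: 59.23
eef_pos: [0.6237, 0.0715, 0.1801]
tool_rot: [-0.056, 0.998, -0.0, 0.0]
ft_force: [0.2, 0.3, -1.4]
grip_width: 0.0252
grasp_force: 58.8
```

>>> {"api": "apply_moves", "payload": {"commands": [[0.07, -0.075, 0, 0], [0.07, -0.075, 0, 0], [0.07, -0.075, 0, 0], [0.06, -0.075, 0, 0], [0, 0, 0, 0]]}}

```text
clock: 59.65
eef_pos: [0.6189, 0.0647, 0.1801]
tool_rot: [-0.056, 0.998, -0.0, -0.0]
ft_force: [-0.7, 0.2, -1.6]
grip_width: 0.0247
grasp_force: 58.8
```

>>> {"api": "apply_moves", "payload": {"commands": [[0, 0, 0, 0], [0, -0.1, 0, 0], [0, -0.1, 0, 0], [0, -0.1, 0, 0], [0, -0.1, 0, 0]]}}

```text
clock: 60.07
eef_pos: [0.6201, 0.057, 0.1801]
tool_rot: [-0.056, 0.998, -0.0, 0.0]
ft_force: [0.1, -0.3, -0.9]
grip_width: 0.0245
grasp_force: 58.8
```

>>> {"api": "apply_moves", "payload": {"commands": [[0, -0.1, 0, 0], [0, -0.1, 0, 0], [0, -0.1, 0, 0], [0, -0.1, 0, 0], [0, -0.1, 0, 0]]}}

```text
clock: 60.48
eef_pos: [0.6212, 0.047, 0.1801]
tool_rot: [-0.056, 0.998, -0.0, -0.0]
ft_force: [0.7, 0.2, -1.2]
grip_width: 0.0248
grasp_force: 58.8
```

Run:
```python
from plan import *
plan([(627.1,-25,180.2,6.25),(660.3,-50.4,180.2,None),(666.2,-101,180.2,None)])
```

```text
t 60.48 p [621.2  47.  180.1] yaw 6.4 w 24.8 F [ 0.7  0.2 -1.2]
  shift [ 0.11 -3.61 -0.  ]
  shift [-1.51 -1.45 -0.  ]
  shift [-0.01 -2.55 -0.  ]
```

>>> {"api": "apply_moves", "payload": {"commands": [[0.01, -0.1, 0, 0], [0.01, -0.1, 0, 0], [0.01, -0.1, 0, 0], [0.01, -0.1, 0, 0], [0.01, -0.1, 0, 0]]}}

```text
clock: 60.9
eef_pos: [0.6213, 0.037, 0.1801]
tool_rot: [-0.056, 0.998, -0.0, 0.0]
ft_force: [-0.7, -0.3, -1.4]
grip_width: 0.0249
grasp_force: 58.8
```

>>> {"api": "apply_moves", "payload": {"commands": [[0, -0.1, 0, 0], [0, -0.1, 0, 0], [0, -0.1, 0, 0], [0, -0.1, 0, 0], [0, -0.1, 0, 0]]}}

```text
clock: 61.32
eef_pos: [0.6224, 0.027, 0.1801]
tool_rot: [-0.056, 0.998, -0.0, 0.0]
ft_force: [-0.6, -0.2, -1.0]
grip_width: 0.0249
grasp_force: 58.8
```

>>> {"api": "apply_moves", "payload": {"commands": [[0, -0.1, 0, 0], [0, -0.1, 0, 0], [0, -0.1, 0, 0], [0, -0.1, 0, 0], [0, -0.1, 0, 0]]}}

```text
clock: 61.73
eef_pos: [0.6235, 0.0171, 0.1801]
tool_rot: [-0.056, 0.998, 0.0, 0.0]
ft_force: [-0.7, -0.4, -0.9]
grip_width: 0.0246
grasp_force: 58.8
```

>>> {"api": "apply_moves", "payload": {"commands": [[0, -0.1, 0, 0], [0, -0.1, 0, 0], [0, -0.1, 0, 0], [0, -0.1, 0, 0], [0, -0.1, 0, 0]]}}

```text
clock: 62.15
eef_pos: [0.6246, 0.0072, 0.1801]
tool_rot: [-0.056, 0.998, 0.0, -0.0]
ft_force: [0.0, 0.0, -0.5]
grip_width: 0.0251
grasp_force: 58.8
```

>>> {"api": "apply_moves", "payload": {"commands": [[0, -0.1, 0, 0], [0, -0.1, 0, 0], [0, -0.1, 0, 0], [0, -0.1, 0, 0], [0, -0.1, 0, 0]]}}

```text
clock: 62.57
eef_pos: [0.6258, -0.0028, 0.1801]
tool_rot: [-0.056, 0.998, -0.0, -0.0]
ft_force: [0.4, 0.1, -0.8]
grip_width: 0.0244
grasp_force: 58.8
```

>>> {"api": "apply_moves", "payload": {"commands": [[0, -0.1, 0, 0], [0, -0.1, 0, 0], [0, -0.1, 0, 0], [0, -0.1, 0, 0], [0, -0.1, 0, 0]]}}

```text
clock: 62.98
eef_pos: [0.6269, -0.0127, 0.1801]
tool_rot: [-0.056, 0.998, 0.0, 0.0]
ft_force: [0.2, -0.4, -1.6]
grip_width: 0.0243
grasp_force: 58.8
```

>>> {"api": "apply_moves", "payload": {"commands": [[0, -0.1, 0, 0], [0, -0.1, 0, 0], [0, -0.1, 0, 0], [0, -0.1, 0, 0], [0, -0.1, 0, 0]]}}

```text
clock: 63.4
eef_pos: [0.628, -0.0227, 0.1801]
tool_rot: [-0.056, 0.998, 0.0, -0.0]
ft_force: [-0.1, 0.4, -1.1]
grip_width: 0.0247
grasp_force: 58.8
```

>>> {"api": "apply_moves", "payload": {"commands": [[0, -0.1, 0, 0], [0, 0, 0, 0], [0, 0, 0, 0], [-0.07, -0.07, 0, 0], [-0.07, -0.07, 0, 0]]}}

```text
clock: 63.82
eef_pos: [0.6314, -0.0269, 0.1801]
tool_rot: [-0.056, 0.998, -0.0, 0.0]
ft_force: [0.3, 0.1, -1.2]
grip_width: 0.0248
grasp_force: 58.9
```

Run:
```python
from plan import *
plan([(660.3,-50.4,180.2,6.25),(666.2,-102,180.2,None)])
```

```text
t 63.82 p [631.4 -26.9 180.1] yaw 6.4 w 24.8 F [ 0.3  0.1 -1.2]
  shift [-1.31 -1.33 -0.  ]
  shift [-0.  -2.6 -0. ]
```

>>> {"api": "apply_moves", "payload": {"commands": [[-0.07, -0.07, 0, 0], [-0.07, -0.07, 0, 0], [-0.07, -0.07, 0, 0], [-0.07, -0.07, 0, 0], [-0.07, -0.07, 0, 0]]}}

```text
clock: 64.23
eef_pos: [0.6392, -0.0332, 0.1801]
tool_rot: [-0.056, 0.998, 0.0, -0.0]
ft_force: [-0.4, -1.4, -1.3]
grip_width: 0.025
grasp_force: 58.9
```

>>> {"api": "apply_moves", "payload": {"commands": [[-0.07, -0.07, 0, 0], [-0.07, -0.07, 0, 0], [-0.07, -0.07, 0, 0], [-0.07, -0.07, 0, 0], [-0.07, -0.07, 0, 0]]}}

```text
clock: 64.65
eef_pos: [0.6469, -0.0394, 0.1801]
tool_rot: [-0.056, 0.998, -0.0, -0.0]
ft_force: [0.9, -0.1, -1.0]
grip_width: 0.0246
grasp_force: 58.9
```

>>> {"api": "apply_moves", "payload": {"commands": [[-0.07, -0.07, 0, 0], [-0.07, -0.07, 0, 0], [-0.07, -0.07, 0, 0], [-0.07, -0.07, 0, 0], [-0.07, -0.07, 0, 0]]}}

```text
clock: 65.07
eef_pos: [0.6547, -0.0455, 0.1801]
tool_rot: [-0.056, 0.998, 0.0, 0.0]
ft_force: [-0.1, 0.6, -1.8]
grip_width: 0.0247
grasp_force: 58.9
```

>>> {"api": "apply_moves", "payload": {"commands": [[-0.07, -0.07, 0, 0], [-0.07, -0.07, 0, 0], [-0.07, -0.07, 0, 0], [-0.07, -0.07, 0, 0], [0, 0, 0, 0]]}}

```text
clock: 65.48
eef_pos: [0.661, -0.0506, 0.18]
tool_rot: [-0.056, 0.998, -0.0, 0.0]
ft_force: [-0.1, -0.2, -1.4]
grip_width: 0.0246
grasp_force: 58.9
```

>>> {"api": "apply_moves", "payload": {"commands": [[0, -0.1, 0, 0], [0, -0.1, 0, 0], [0, -0.1, 0, 0], [0, -0.1, 0, 0], [0, -0.1, 0, 0]]}}

```text
clock: 65.9
eef_pos: [0.6618, -0.0606, 0.1801]
tool_rot: [-0.056, 0.998, -0.0, -0.0]
ft_force: [0.0, 1.0, -1.4]
grip_width: 0.0252
grasp_force: 58.9
```

>>> {"api": "apply_moves", "payload": {"commands": [[0, -0.1, 0, 0], [0, -0.1, 0, 0], [0, -0.1, 0, 0], [0, -0.1, 0, 0], [0, -0.1, 0, 0]]}}

```text
clock: 66.32
eef_pos: [0.663, -0.0705, 0.1801]
tool_rot: [-0.056, 0.998, 0.0, 0.0]
ft_force: [-0.1, 0.3, -1.3]
grip_width: 0.0248
grasp_force: 58.9
```

>>> {"api": "apply_moves", "payload": {"commands": [[0, -0.1, 0, 0], [0, -0.1, 0, 0], [0, -0.1, 0, 0], [0, -0.1, 0, 0], [0, -0.1, 0, 0]]}}

```text
clock: 66.73
eef_pos: [0.6641, -0.0804, 0.1801]
tool_rot: [-0.056, 0.998, 0.0, 0.0]
ft_force: [-0.1, 0.0, -1.7]
grip_width: 0.0247
grasp_force: 58.9
```

>>> {"api": "apply_moves", "payload": {"commands": [[0, -0.1, 0, 0], [0, -0.1, 0, 0], [0, -0.1, 0, 0], [0, -0.1, 0, 0], [0, -0.1, 0, 0]]}}

```text
clock: 67.15
eef_pos: [0.6652, -0.0903, 0.1801]
tool_rot: [-0.056, 0.998, 0.0, 0.0]
ft_force: [0.5, 0.0, -0.8]
grip_width: 0.0247
grasp_force: 58.9
```

>>> {"api": "apply_moves", "payload": {"commands": [[0, -0.1, 0, 0], [0, -0.1, 0, 0], [0, -0.1, 0, 0], [0, -0.1, 0, 0], [0, -0.1, 0, 0]]}}

```text
clock: 67.57
eef_pos: [0.6663, -0.1003, 0.1801]
tool_rot: [-0.056, 0.998, -0.0, -0.0]
ft_force: [0.5, -0.1, -1.2]
grip_width: 0.0247
grasp_force: 58.9
```

>>> {"api": "apply_moves", "payload": {"commands": [[0, -0.1, 0, 0], [0, 0, 0, 0], [0, 0, 0, 0], [0, 0, 0, 0], [0, 0, 0, 0]]}}

```text
clock: 67.98
eef_pos: [0.6665, -0.1019, 0.1801]
tool_rot: [-0.056, 0.998, 0.0, 0.0]
ft_force: [-0.1, 0.6, -0.1]
grip_width: 0.0244
grasp_force: 58.9
```

Run:
```python
from plan import *
from meas import *
plan([(666.2,-102,241,6.25),(401,329.5,241,6.25),(401,329.5,134,6.25)])
s=bot.camera("scene");t=bot.camera("top");caps(t)
tip=np.array(bot.get_obs()["eef_pos"])-[0,0,.1295]
print(proj(s,tip)); g=cv2.cvtColor(s["image"],cv2.COLOR_BGR2HSV)
m=(g[...,1]>140)&((g[...,0]<8)|(g[...,0]>172));l,k=ndimage.label(m)
for i in range(1,k+1):
    v,u=np.where(l==i)
    if len(u)>5 and v.mean()>180:print("red",len(u),u.mean(),v.mean())
```

```text
t 67.98 p [ 666.5 -101.9  180.1] yaw 6.4 w 24.4 F [-0.1  0.6 -0.1]
  shift [ 0.02 -0.   -3.04]
  shift [10.76 22.92 -0.  ]
  shift [-0.    0.    5.35]
orange 128 [259, 196] [551.2 145.9]
green 90 [304, 191] [565.5  29.3]
[[310.39269274 250.40081088]]
red 130 211.72307692307692 219.12307692307692
red 9 306.0 252.0
```

>>> {"api": "apply_moves", "payload": {"commands": [[0, 0, -0.3, 0], [0, 0, -0.7, 0], [0, 0, -0.7, 0], [0, 0, -0.7, 0], [0, 0, -0.6, 0]]}}

```text
clock: 68.5
eef_pos: [0.6667, -0.102, 0.2418]
tool_rot: [-0.056, 0.998, -0.0, 0.001]
ft_force: [0.3, 0.6, -1.0]
grip_width: 0.0249
grasp_force: 58.9
```

>>> {"api": "apply_moves", "payload": {"commands": [[0.4, 0.85, 0, 0], [0.4, 0.85, 0, 0], [0.4, 0.85, 0, 0], [0.4, 0.85, 0, 0], [0.4, 0.85, 0, 0]]}}

```text
clock: 68.92
eef_pos: [0.6169, -0.0214, 0.2408]
tool_rot: [-0.056, 0.998, -0.0, 0.0]
ft_force: [0.1, 0.4, -0.9]
grip_width: 0.0249
grasp_force: 59.0
```

>>> {"api": "apply_moves", "payload": {"commands": [[0.4, 0.85, 0, 0], [0.4, 0.85, 0, 0], [0.4, 0.85, 0, 0], [0.4, 0.85, 0, 0], [0.4, 0.85, 0, 0]]}}

```text
clock: 69.33
eef_pos: [0.5676, 0.0588, 0.2409]
tool_rot: [-0.056, 0.998, 0.0, 0.0]
ft_force: [-0.7, 0.6, -1.0]
grip_width: 0.0242
grasp_force: 59.0
```

>>> {"api": "apply_moves", "payload": {"commands": [[0.4, 0.85, 0, 0], [0.4, 0.85, 0, 0], [0.4, 0.85, 0, 0], [0.4, 0.85, 0, 0], [0.4, 0.85, 0, 0]]}}

```text
clock: 69.75
eef_pos: [0.5183, 0.1388, 0.2409]
tool_rot: [-0.056, 0.998, 0.0, 0.001]
ft_force: [0.8, -0.2, -1.3]
grip_width: 0.0248
grasp_force: 59.0
```

>>> {"api": "apply_moves", "payload": {"commands": [[0.4, 0.85, 0, 0], [0.4, 0.85, 0, 0], [0.4, 0.85, 0, 0], [0.4, 0.85, 0, 0], [0.4, 0.85, 0, 0]]}}

```text
clock: 70.17
eef_pos: [0.4691, 0.2188, 0.2409]
tool_rot: [-0.056, 0.998, 0.0, 0.001]
ft_force: [0.4, 0.8, -1.0]
grip_width: 0.0246
grasp_force: 59.0
```

>>> {"api": "apply_moves", "payload": {"commands": [[0.4, 0.85, 0, 0], [0.4, 0.85, 0, 0], [0.4, 0.85, 0, 0], [0.4, 0.85, 0, 0], [0.4, 0.85, 0, 0]]}}

```text
clock: 70.58
eef_pos: [0.4198, 0.2988, 0.2409]
tool_rot: [-0.056, 0.998, 0.0, 0.0]
ft_force: [0.3, 0.4, -1.4]
grip_width: 0.0245
grasp_force: 59.0
```

>>> {"api": "apply_moves", "payload": {"commands": [[0.38, 0.8, 0, 0], [0.38, 0.8, 0, 0], [0, 0, 0, 0], [0, 0, 0, 0], [0, 0, 0, 0]]}}

```text
clock: 71.0
eef_pos: [0.4018, 0.3278, 0.2405]
tool_rot: [-0.056, 0.998, -0.0, 0.0]
ft_force: [-0.5, 0.3, -0.6]
grip_width: 0.0249
grasp_force: 59.1
```

Run:
```python
from plan import *
plan([(401.3,329.8,241,6.25),(401.3,329.8,134.5,6.25)])
```

```text
t 71.00 p [401.8 327.8 240.5] yaw 6.4 w 24.9 F [-0.5  0.3 -0.6]
  shift [ 0.01  0.1  -0.02]
  shift [-0.    0.    5.32]
```

>>> {"api": "apply_moves", "payload": {"commands": [[0, 0.09, 0, 0], [0, 0, 0.4, 0], [0, 0, 0.4, 0], [0, 0, 0.4, 0], [0, 0, 0.4, 0]]}}

```text
clock: 71.42
eef_pos: [0.4013, 0.3292, 0.2067]
tool_rot: [-0.056, 0.998, -0.0, -0.001]
ft_force: [-1.1, -1.0, -0.8]
grip_width: 0.0249
grasp_force: 59.1
```

>>> {"api": "apply_moves", "payload": {"commands": [[0, 0, 0.4, 0], [0, 0, 0.4, 0], [0, 0, 0.4, 0], [0, 0, 0.4, 0], [0, 0, 0.4, 0]]}}

```text
clock: 71.83
eef_pos: [0.4013, 0.3298, 0.1672]
tool_rot: [-0.056, 0.998, -0.0, -0.0]
ft_force: [-0.4, 0.3, -1.2]
grip_width: 0.025
grasp_force: 59.1
```

>>> {"api": "apply_moves", "payload": {"commands": [[0, 0, 0.4, 0], [0, 0, 0.4, 0], [0, 0, 0.4, 0], [0, 0, 0.2, 0], [0, 0, 0, 0]]}}

```text
clock: 72.25
eef_pos: [0.4008, 0.3293, 0.1388]
tool_rot: [-0.056, 0.998, -0.001, -0.001]
ft_force: [-0.3, 0.2, -1.0]
grip_width: 0.0244
grasp_force: 59.1
```

>>> {"api": "apply_moves", "payload": {"commands": [[0, 0, 0.1, 0], [0, 0, 0.08, 0], [0, 0, 0.04, 0], [0, 0, 0, 0], [0, 0, 0, 0]]}}

```text
clock: 72.67
eef_pos: [0.4015, 0.3299, 0.136]
tool_rot: [-0.056, 0.998, 0.0, 0.0]
ft_force: [-0.2, -0.8, -0.5]
grip_width: 0.0242
grasp_force: 59.1
```

>>> {"api": "apply_moves", "payload": {"commands": [[0, 0, 0, 0], [0, 0, 0, 0], [0, 0, 0, 0], [0, 0, 0, 0], [0, 0, 0, 0]], "claw": 0}}

```text
clock: 73.08
eef_pos: [0.4015, 0.3299, 0.1359]
tool_rot: [-0.056, 0.998, 0.0, 0.0]
ft_force: [0.3, -1.0, 0.4]
grip_width: 0.0829
grasp_force: 0.0
```

>>> {"api": "apply_moves", "payload": {"commands": [[0, 0, 0, 0], [0, 0, 0, 0], [0, 0, -0.4, 0], [0, 0, -0.6, 0], [0, 0, -0.9, 0]]}}

```text
clock: 73.5
eef_pos: [0.4005, 0.3291, 0.1732]
tool_rot: [-0.056, 0.998, -0.001, -0.001]
ft_force: [-0.4, -0.3, 0.4]
grip_width: 0.0853
grasp_force: 0.0
```

>>> {"api": "apply_moves", "payload": {"commands": [[0, 0, -0.9, 0], [0, 0, -0.9, 0], [0, 0, -0.9, 0], [0, 0, -0.9, 0], [0, 0, -0.9, 0]]}}

```text
clock: 73.92
eef_pos: [0.4013, 0.3298, 0.2653]
tool_rot: [-0.056, 0.998, 0.0, 0.0]
ft_force: [1.4, 0.3, -0.1]
grip_width: 0.0855
grasp_force: 0.0
```

Run:
```python
from plan import *
from meas import *
plan([(422.7,-351.5,254,6.25)])
for n in("scene","top"):
    c=bot.camera(n);np.savez(f"pics/{n}10.npz",**c)
    v0,v1,u0,u1={"scene":(110,170,370,405),"top":(235,275,150,215)}[n]
    q=cv2.cvtColor(c["image"],cv2.COLOR_BGR2HSV)[v0:v1,u0:u1];m=(q[...,0]>20)&(q[...,0]<33)&(q[...,1]>120)&(q[...,2]>90)
    l,k=ndimage.label(m)
    for i in range(1,k+1):
        v,u=np.where(l==i)
        if len(u)>15:print(n,len(u),u.mean()+u0,v.mean()+v0)
caps(c)
```

```text
t 73.92 p [401.3 329.8 265.3] yaw 6.4 w 85.5 F [ 1.4  0.3 -0.1]
  shift [  2.75 -33.97   0.57]
scene 107 373.6448598130841 127.74766355140187
scene 38 389.0 125.5
scene 129 385.984496124031 138.10852713178295
top 58 154.3448275862069 237.43103448275863
top 180 185.19444444444446 255.82777777777778
top 44 171.86363636363637 257.5
orange 45 [347, 24] [1033.   -86.7]
orange 105 [363, 24] [1034.2 -131.9]
orange 128 [259, 196] [551.2 145.9]
green 95 [304, 191] [565.1  29.1]
blue 121 [350, 186] [577.4 -88.7]
```

The wand hangs as it did at the start and all cells are home. Next I close the valve.

>>> {"api": "apply_moves", "payload": {"commands": [[0.07, -0.85, 0, 0], [0.07, -0.85, 0, 0], [0.07, -0.85, 0, 0], [0.07, -0.85, 0, 0], [0.07, -0.85, 0, 0]]}}

```text
clock: 74.43
eef_pos: [0.4034, 0.2436, 0.2629]
tool_rot: [-0.056, 0.998, -0.0, -0.001]
ft_force: [0.5, -0.3, 0.6]
grip_width: 0.085
grasp_force: 0.0
```

>>> {"api": "apply_moves", "payload": {"commands": [[0.07, -0.85, 0, 0], [0.07, -0.85, 0, 0], [0.07, -0.85, 0, 0], [0.07, -0.85, 0, 0], [0.07, -0.85, 0, 0]]}}

```text
clock: 74.85
eef_pos: [0.406, 0.1583, 0.263]
tool_rot: [-0.056, 0.998, -0.0, -0.001]
ft_force: [0.8, 0.2, -0.1]
grip_width: 0.0856
grasp_force: 0.0
```

>>> {"api": "apply_moves", "payload": {"commands": [[0.07, -0.85, 0, 0], [0.07, -0.85, 0, 0], [0.07, -0.85, 0, 0], [0.07, -0.85, 0, 0], [0.07, -0.85, 0, 0]]}}

```text
clock: 75.27
eef_pos: [0.4085, 0.0732, 0.2631]
tool_rot: [-0.056, 0.998, -0.0, -0.001]
ft_force: [0.2, -0.2, 0.2]
grip_width: 0.0854
grasp_force: 0.0
```

>>> {"api": "apply_moves", "payload": {"commands": [[0.07, -0.85, 0, 0], [0.07, -0.85, 0, 0], [0.07, -0.85, 0, 0], [0.07, -0.85, 0, 0], [0.07, -0.85, 0, 0]]}}

```text
clock: 75.68
eef_pos: [0.411, -0.012, 0.2631]
tool_rot: [-0.056, 0.998, 0.0, -0.001]
ft_force: [-0.5, -0.6, 0.1]
grip_width: 0.0855
grasp_force: 0.0
```

>>> {"api": "apply_moves", "payload": {"commands": [[0.07, -0.85, 0, 0], [0.07, -0.85, 0, 0], [0.07, -0.85, 0, 0], [0.07, -0.85, 0, 0], [0.07, -0.85, 0, 0]]}}

```text
clock: 76.1
eef_pos: [0.4136, -0.0972, 0.263]
tool_rot: [-0.056, 0.998, 0.0, -0.001]
ft_force: [0.3, 0.1, -0.9]
grip_width: 0.0851
grasp_force: 0.0
```

>>> {"api": "apply_moves", "payload": {"commands": [[0.07, -0.85, 0, 0], [0.07, -0.85, 0, 0], [0.07, -0.85, 0, 0], [0.07, -0.85, 0, 0], [0.07, -0.85, 0, 0]]}}

```text
clock: 76.52
eef_pos: [0.4162, -0.1824, 0.263]
tool_rot: [-0.056, 0.998, 0.0, -0.0]
ft_force: [0.2, -0.0, -0.1]
grip_width: 0.0849
grasp_force: 0.0
```

>>> {"api": "apply_moves", "payload": {"commands": [[0.07, -0.85, 0, 0], [0.07, -0.85, 0, 0], [0.07, -0.85, 0, 0], [0.07, -0.85, 0, 0], [0.07, -0.85, 0, 0]]}}

```text
clock: 76.93
eef_pos: [0.4187, -0.2675, 0.2629]
tool_rot: [-0.056, 0.998, 0.0, -0.001]
ft_force: [0.3, 0.0, 0.5]
grip_width: 0.0858
grasp_force: 0.0
```

>>> {"api": "apply_moves", "payload": {"commands": [[0.07, -0.85, 0, 0], [0.07, -0.85, 0, 0], [0.07, -0.85, 0, 0], [0.07, -0.85, 0, 0], [0.07, -0.85, 0, 0]]}}

```text
clock: 77.35
eef_pos: [0.4214, -0.3528, 0.2628]
tool_rot: [-0.056, 0.998, 0.0, -0.001]
ft_force: [0.5, -0.1, 0.8]
grip_width: 0.0857
grasp_force: 0.0
```

>>> {"api": "apply_moves", "payload": {"commands": [[0, 0, 0, 0.107], [0, 0, 0, 0.107], [0, 0, 0, 0.107], [0, 0, 0, 0.107], [0, 0, 0, 0.107]]}}

```text
clock: 77.77
eef_pos: [0.4214, -0.352, 0.2628]
tool_rot: [0.225, 0.974, 0.0, -0.001]
ft_force: [-0.3, 0.2, 0.2]
grip_width: 0.0853
grasp_force: 0.0
```

>>> {"api": "apply_moves", "payload": {"commands": [[0, 0, 0, 0.107], [0, 0, 0, 0.107], [0, 0, 0, 0.107], [0, 0, 0, 0.107], [0, 0, 0, 0.107]]}}

```text
clock: 78.18
eef_pos: [0.4214, -0.3519, 0.2628]
tool_rot: [0.486, 0.874, 0.0, -0.001]
ft_force: [-0.5, 0.6, 0.3]
grip_width: 0.0854
grasp_force: 0.0
```

>>> {"api": "apply_moves", "payload": {"commands": [[0, 0, 0, 0.107], [0, 0, 0, 0.107], [0, 0, 0, 0.107], [0, 0, 0, 0], [0, 0, 0, 0]]}}

```text
clock: 78.6
eef_pos: [0.4215, -0.352, 0.2631]
tool_rot: [0.622, 0.783, 0.0, -0.001]
ft_force: [-0.8, 0.5, 0.4]
grip_width: 0.0855
grasp_force: 0.0
```

Run:
```python
from plan import *
plan([(423,-351,75,-77)])
```

```text
t 78.60 p [ 421.5 -352.   263.1] yaw -76.9 w 85.5 F [-0.8  0.5  0.4]
  shift [0.03 0.08 9.4 ]
```

>>> {"api": "apply_moves", "payload": {"commands": [[0.03, 0.08, 0.9, 0], [0, 0, 0.9, 0], [0, 0, 0.9, 0], [0, 0, 0.9, 0], [0, 0, 0.9, 0]]}}

```text
clock: 79.02
eef_pos: [0.423, -0.3511, 0.1727]
tool_rot: [0.622, 0.783, -0.0, -0.0]
ft_force: [-0.8, 0.8, 0.2]
grip_width: 0.0856
grasp_force: 0.0
```

>>> {"api": "apply_moves", "payload": {"commands": [[0, 0, 0.9, 0], [0, 0, 0.9, 0], [0, 0, 0.9, 0], [0, 0, 0.9, 0], [0, 0, 0.9, 0]]}}

```text
clock: 79.43
eef_pos: [0.423, -0.3511, 0.0826]
tool_rot: [0.622, 0.783, -0.0, -0.0]
ft_force: [0.1, -0.1, 0.4]
grip_width: 0.0854
grasp_force: 0.0
```

>>> {"api": "apply_moves", "payload": {"commands": [[0, 0, 0.35, 0], [0, 0, 0, 0], [0, 0, 0, 0], [0, 0, 0, 0], [0, 0, 0, 0]]}}

```text
clock: 79.85
eef_pos: [0.424, -0.3519, 0.0781]
tool_rot: [0.623, 0.783, -0.0, 0.001]
ft_force: [-0.1, 0.3, 0.4]
grip_width: 0.0855
grasp_force: 0.0
```

>>> {"api": "apply_moves", "payload": {"commands": [[0, 0, 0, 0], [0, 0, 0, 0], [0, 0, 0, 0], [0, 0, 0, 0], [0, 0, 0, 0]], "claw": 1}}

```text
clock: 80.27
eef_pos: [0.4232, -0.3513, 0.0769]
tool_rot: [0.623, 0.782, -0.0, 0.0]
ft_force: [0.3, -0.5, -0.1]
grip_width: 0.0254
grasp_force: 0.0
```

>>> {"api": "apply_moves", "payload": {"commands": [[0, 0, 0, 0], [0, 0, 0, 0], [0, 0, 0, 0], [0, 0, 0, 0], [0, 0, 0, 0]]}}

```text
clock: 80.68
eef_pos: [0.4221, -0.3515, 0.077]
tool_rot: [0.623, 0.782, -0.001, -0.001]
ft_force: [-5.6, -0.2, 5.7]
grip_width: 0.0129
grasp_force: 59.8
```

>>> {"api": "apply_moves", "payload": {"commands": [[0, 0, 0, -0.1], [0, 0, 0, -0.1], [0, 0, 0, -0.1], [0, 0, 0, -0.1], [0, 0, 0, -0.1]]}}

```text
clock: 81.1
eef_pos: [0.4218, -0.3516, 0.077]
tool_rot: [0.397, 0.918, -0.001, -0.001]
ft_force: [-5.9, -1.2, 5.8]
grip_width: 0.0129
grasp_force: 59.9
```

>>> {"api": "apply_moves", "payload": {"commands": [[0, 0, 0, -0.1], [0, 0, 0, -0.1], [0, 0, 0, -0.1], [0, 0, 0, -0.1], [0, 0, 0, -0.1]]}}

```text
clock: 81.52
eef_pos: [0.4215, -0.3519, 0.077]
tool_rot: [0.146, 0.989, -0.001, -0.001]
ft_force: [-7.0, -1.8, 6.4]
grip_width: 0.0132
grasp_force: 59.9
```

>>> {"api": "apply_moves", "payload": {"commands": [[0, 0, 0, -0.1], [0, 0, 0, -0.1], [0, 0, 0, -0.08], [0, 0, 0, 0], [0, 0, 0, 0]]}}

```text
clock: 81.93
eef_pos: [0.4215, -0.3521, 0.077]
tool_rot: [0.003, 1.0, -0.001, -0.002]
ft_force: [-6.8, -3.1, 5.6]
grip_width: 0.013
grasp_force: 59.9
```

>>> {"api": "apply_moves", "payload": {"commands": [[0, 0, 0, 0], [0, 0, 0, 0], [0, 0, 0, 0], [0, 0, 0, 0], [0, 0, 0, 0]], "claw": 0}}

```text
clock: 82.35
eef_pos: [0.4235, -0.351, 0.0766]
tool_rot: [0.002, 1.0, 0.0, 0.0]
ft_force: [0.2, 0.5, -0.7]
grip_width: 0.0727
grasp_force: 0.0
```

>>> {"api": "apply_moves", "payload": {"commands": [[0, 0, -0.5, 0], [0, 0, -0.9, 0], [0, 0, -0.9, 0], [0, 0, -0.9, 0], [0, 0, -0.9, 0]]}}

```text
clock: 82.77
eef_pos: [0.4233, -0.3511, 0.1603]
tool_rot: [0.002, 1.0, -0.0, 0.0]
ft_force: [0.1, 0.3, 0.6]
grip_width: 0.0854
grasp_force: 0.0
```

>>> {"api": "apply_moves", "payload": {"commands": [[0, 0, -0.9, 0], [0, 0, -0.9, 0], [0, 0, -0.9, 0], [0.4, 0, 0, 0], [0, 0, 0, 0]]}}

```text
clock: 83.18
eef_pos: [0.4148, -0.3515, 0.2142]
tool_rot: [0.002, 1.0, -0.001, 0.001]
ft_force: [0.4, 0.6, -1.0]
grip_width: 0.0855
grasp_force: 0.0
```

>>> {"api": "apply_moves", "payload": {"commands": [[0, 0, 0, 0], [0, 0, 0, 0], [0, 0, 0, 0], [0, 0, 0, 0], [0, 0, 0, 0]]}}

```text
clock: 83.6
eef_pos: [0.415, -0.351, 0.2119]
tool_rot: [0.002, 1.0, 0.0, -0.001]
ft_force: [-0.2, -0.4, -0.4]
grip_width: 0.0854
grasp_force: 0.0
```

Run:
```python
from plan import *
from meas import *
plan([])
s=bot.camera("scene");t=bot.camera("top");caps(t)
for n,c,(v0,v1,u0,u1) in(("t",t,(235,275,150,215)),("s",s,(110,170,370,405))):
    q=cv2.cvtColor(c["image"],cv2.COLOR_BGR2HSV)[v0:v1,u0:u1];m=(q[...,0]>20)&(q[...,0]<33)&(q[...,1]>120)&(q[...,2]>90)
    l,k=ndimage.label(m)
    for i in range(1,k+1):
        v,u=np.where(l==i)
        if len(u)>15:print(n,len(u),u.mean()+u0,v.mean()+v0)
# valve: wrist-camera position of the white line on the bar and of the mark
w=bot.camera("wrist");q=cv2.cvtColor(w["image"],cv2.COLOR_BGR2HSV)
u,v=proj(w,[[.423,-.350,.082]])[0].round();print("bar at",u,v)
m=((q[...,1]>140)&((q[...,0]<8)|(q[...,0]>172)));l,k=ndimage.label(m);i=np.argmax(ndimage.sum(m,l,range(1,k+1)))+1
red=(l==i).astype(np.uint8);x,y,ww,hh=cv2.boundingRect(red)
wh=(cv2.morphologyEx(red,cv2.MORPH_CLOSE,np.ones((15,15)))>0)&(q[...,1]<90)&(q[...,2]>150)
l,k=ndimage.label(wh)
for i in range(1,k+1):
    vv,uu=np.where(l==i)
    if len(uu)>20:
        P=ray(w,np.c_[uu,vv],.082)*1000;e=np.linalg.svd(P-P.mean(0),full_matrices=False)[2][0];print(len(uu),uu.mean(),vv.mean(),P.mean(0),"dir",e.round(3))
```

```text
t 83.60 p [ 415.  -351.   211.9] yaw -0.2 w 85.4 F [-0.2 -0.4 -0.4]
orange 107 [356, 24] [1034.4 -111.2]
orange 128 [259, 196] [551.2 146.2]
green 95 [304, 191] [564.9  29.1]
blue 123 [350, 186] [577.3 -88.8]
t 129 154.12403100775194 241.29457364341084
t 195 184.77435897435896 255.5076923076923
t 100 171.81 254.81
s 107 373.6448598130841 127.74766355140187
s 38 389.0 125.5
s 129 385.984496124031 138.10852713178295
bar at 322.0 207.0
74 320.4594594594595 190.0 [ 407.48916691 -351.187737  ] dir [ 1.    -0.006]
```

```bash
python3 -c "
from workcell import bot
print(bot.job_done())"
```

```text
the job is handed in; nothing more can be done
None
```

I handed the job in at about 84 s with every step done. All three cells are home by contact force and camera checks, blue after a second push because it was knocked aside. The seam was traced from the green to the red end with the gas on. The wand hangs in its green holder and the valve is closed. The hand-in call returned no verdict.

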